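# Find the rough mould insert by its drag on the glass

## Robot

A 6-joint arm with a two-finger parallel gripper is mounted at the origin on a cart in front of the work surface, level with it; the furniture and walls round the work are solid. World frame = base frame: x ahead of the robot, y to its left, z up, the work surface at z = 0. Lengths are in m, angles in degrees, forces in N, time in s.
With the tool pointing down it reaches from about 0.25 to 0.725 m from the base axis. Payload 9.7 kg.
Tool frame: the origin (TCP) lies on the centre line of the jaws, within the pads' length; the fingertips stand 19 mm ahead of it and the grasp point (between the pads) is the TCP (bot.tcp_to_tips is the z of the fingertips in the tool frame, in m); z points along the fingers, y is the line along which they close (so a half turn about z gives the same grasp; the last joint's range is limited). The gripper opens to 85 mm and grips with 20 to 120 N. Pads are 22 mm wide; open, the fingers measure 114 mm over their backs; the gripper's body (76 mm by 85 mm) begins 54 mm behind the grasp point. The pads swing forward as they close: fully open they stand 13 mm farther back than shut.
Start: joints at [-68.526, 4.979, 10.078, 95.1, 0, 90], TCP at [0.201, -0.512, 0.25] pointing down, gripper open.
Joint ranges: [-179.16, 179.16], [-48.56, 103.87], [-65.8, 70.77], [-126.05, 130.52], [-82.76, 87.17], [-180, 180]. Speed limits (degrees/s): [127.2, 127.2, 147.25, 180, 180, 180].

## Interface

Orientations are given as [roll, pitch, yaw] about the fixed x, y, z axes, in that order (R = Rz(yaw) Ry(pitch) Rx(roll)).
In Python, from workcell import bot gives the robot as it stands. The module is installed in compiled form; this text tells all that it offers.
- The arm moves only by the tool play_rows, never from a script. Its argument "increments" is a list of rows, each an object with "slide": the shift along the tool's x, y, z in mm, a list of three; "angular": the turn, a rotation vector about the tool's x, y, z in degrees, a list of three; "claw": the opening, from -1 (shut) to 1 (fully open). In form: [{"slide": [x, y, z], "angular": [rx, ry, rz], "claw": claw}, ...]. A call has 1 to 8 rows; each row shifts and turns the commanded pose from where the row before left it, along the tool's axes as they then stand; what a row does not reach is not made up. A row lasts 1/10 s, in which the tool goes at most 50 mm and 8.59 degrees, less where a joint would pass 70% of its speed; a pose out of reach is approached as far as the arm can. A call is refused whole if a number of a shift passes 50 or a number of a turn 8.59, either way. A call with a gripper value outside its range is refused whole. The fingers move at their own pace and stop on an object; "squeeze" is the grip in N (left out, the last holds). Time passes only in rows, so rows that do not move let the fingers close. It gives the time, the measured TCP pose, the force, the opening and the grip force at its end, in the units of the state.
- bot.get_obs(): the state, without advancing time (a new reading comes with each control period).
- bot.camera(name): name is "scene" or "side" or "wrist"; returns the picture (420x560x3 uint8, red, green, blue); there is no depth.
- bot.camera_info(name): a dict with "fovy" (degrees; the focal length in pixels is half the picture's height over the tangent of half this angle, whatever the lens; pixels are square), "cx", "cy" (the principal point, pixels), "k1" (the pictures are not rectified: a ray, as slopes to the right and down, at radius r is drawn at 1 + k1 r^2 times it, then the intrinsics apply), "R" (3x3) and "t" (3): a world point X has camera coordinates R X + t. Camera axes: x right, y down, z forward; pixel columns grow to the right and rows downward; lengths in m; the calibration is good to about 2 mm. A picture is of the moment at which its call begins: read the wrist's pose just before it. camera_info takes no time and is no camera call; for the wrist camera it gives the pose at the moment of the call.
- bot.job_done(): hands the job in; it is judged then, once.
The state is a dict: "time": time; "q": joint angles; "qd": joint speeds; "joint_efforts": joint torques, N m; "ee_pos": TCP position; "tcp_rot": TCP orientation; "wrist_force": force on the tool from outside, world axes, zero at the start; "torque": the same for the moment, N m; "opening": finger opening in m; "grasp_force": force on a finger pad.
Only numpy, scipy, OpenCV 4.12 (cv2) and the standard library are available. Lean on these libraries where they do the work, as an engineer would, in place of code of your own. Each camera call takes 0.05 s, during which the arm holds its last target. There are 200 camera calls.

## Task

One of the four steel mould inserts in the lanes of the glass plate is still rough underneath, the other three are polished: find it by feeling the drag as you slide them along their lanes, without lifting the polished ones off the plate, and leave those three lying back between the rails. Draw the rough one straight out of its lane onto the open front of the plate and let go of it there, then take it again by its long sides and set it down gently, flat on the floor of the blue rework cradle between the two cheeks. Do not tip over the two little glitter vials.

Things in the scene. Friction and masses are not known exactly. Their poses are not given: they have to be found in the camera images.
- plate: fixed pale green glass plate, 200 (its x) x 220 (y) x 12 mm; origin under its centre, on the table. Five black rails on its far half run along x from +10 to +60 mm, 6 mm thick, tops 34 mm above the table, at y = -96, -48, 0, 48, 96 mm: four lanes 42 mm wide, open at both ends, centred at y = -72, -24, 24, 72 mm
- plate_front (a point): middle of the plate's bare open front, on top of the glass (12 mm above the table), 45 mm toward -x from the plate's centre; axes as the plate's. The four steel blanks look alike: 56 mm long x 36 mm wide x 18 mm high, about 0.28 kg; three are polished underneath (friction on the glass about 0.1), one is rough (about 0.8), which cannot be seen; any of them may be in any lane
- lane_1 (a point): middle of one of the four lanes (1 to 4 from -y to +y) between the rails, at the height of a blank's centre (9 mm above the glass, 21 mm above the table); axes as the plate's. At the start one blank lies flat in this lane, its length along x, its centre within 6 mm of this point along x and 1 mm along y; it can be gripped here only by its short ends (normal to x)
- lane_2 (a point): middle of one of the four lanes (1 to 4 from -y to +y) between the rails, at the height of a blank's centre (9 mm above the glass, 21 mm above the table); axes as the plate's. At the start one blank lies flat in this lane, its length along x, its centre within 6 mm of this point along x and 1 mm along y; it can be gripped here only by its short ends (normal to x)
- lane_3 (a point): middle of one of the four lanes (1 to 4 from -y to +y) between the rails, at the height of a blank's centre (9 mm above the glass, 21 mm above the table); axes as the plate's. At the start one blank lies flat in this lane, its length along x, its centre within 6 mm of this point along x and 1 mm along y; it can be gripped here only by its short ends (normal to x)
- lane_4 (a point): middle of one of the four lanes (1 to 4 from -y to +y) between the rails, at the height of a blank's centre (9 mm above the glass, 21 mm above the table); axes as the plate's. At the start one blank lies flat in this lane, its length along x, its centre within 6 mm of this point along x and 1 mm along y; it can be gripped here only by its short ends (normal to x)
- cradle_floor (a point): centre of the floor of the fixed blue rework cradle, 8 mm above the table; base 110 (x) x 90 mm (y). Two upright cheeks facing across x, 8 mm thick, 44 mm wide, rise 34 mm above the floor with a 66 mm gap between them. Open on both y sides: a blank lies with its length along x, and fingers fit only at its long sides
- vial_pink: little glitter vial with pale rose contents and white cap, 27 mm across, 45 mm high, standing loose on the table; origin at the centre of its underside
- vial_red: little glitter vial with magenta contents and white cap, 27 mm across, 45 mm high, standing loose on the table; origin at the centre of its underside
There are look-alikes about, which are no part of the job. Of the things shaped like the part that bears cradle_floor, the blue one is meant.

How it is judged (in metres and radians):
On the way:
1. the rough blank lies flat on the bare front of the plate, its centre at least 15 mm in front of the rails' near ends, and nothing holds it (x of rough_blank_center in the frame of plate between -0.095 and -0.005 m and y of rough_blank_center in the frame of plate between -0.105 and 0.105 m and z of rough_blank_center in the frame of plate between 0.017 and 0.025 m and contact force between the fingers and rough_blank below 0.1 N), for 0.1 s.
At the end, for the whole second after the job is handed in: The rough blank rests flat and released on the cradle floor, its centre within 12 mm along x and 20 mm along y of the floor's centre; the three polished ones lie flat between the rails, each centre within 20 mm of mid-rail (x = 35 mm on the plate), turned less than 0.2 rad (x of rough_blank_center in the frame of cradle_floor between -0.012 and 0.012 m and y of rough_blank_center in the frame of cradle_floor between -0.02 and 0.02 m and z of rough_blank_center in the frame of cradle_floor between 0.005 and 0.013 m and angle between rough_blank_center's own z axis and vertical below 0.1 rad and linear speed of rough_blank below 0.02 m/s and x of polished_blank_1_center in the frame of plate between 0.015 and 0.055 m and z of polished_blank_1_center in the frame of plate between 0.017 and 0.025 m and y of polished_blank_1_center in the frame of plate between -0.095 and 0.095 m and angle between the x axis of each of polished_blank_1_center, polished_blank_2_center, polished_blank_3_center and the x axis of plate, either way round below 0.2 rad and x of polished_blank_2_center in the frame of plate between 0.015 and 0.055 m and z of polished_blank_2_center in the frame of plate between 0.017 and 0.025 m and y of polished_blank_2_center in the frame of plate between -0.095 and 0.095 m and x of polished_blank_3_center in the frame of plate between 0.015 and 0.055 m and z of polished_blank_3_center in the frame of plate between 0.017 and 0.025 m and y of polished_blank_3_center in the frame of plate between -0.095 and 0.095 m); the robot touches nothing.
It fails at once if a polished blank is lifted off the plate by more than 15 mm, or leaves it (z of any of polished_blank_1_center, polished_blank_2_center, polished_blank_3_center in the frame of plate above 0.036 m or z of any of polished_blank_1_center, polished_blank_2_center, polished_blank_3_center in the frame of plate below 0.012 m).
It fails at once if the blank is dropped or slammed into the cradle (faster than 0.4 m/s within 10 mm of the floor) (horizontal distance between rough_blank_center and cradle_floor below 0.03 m and height (world z) of rough_blank_center below 0.027 m and linear speed of rough_blank above 0.4 m/s).
It fails at once if a vial is tipped over (angle between any of vial_pink, vial_red's own z axis and vertical above 0.6 rad).
It also fails if it takes over 72 s, if anything falls off the work surface, if the arm or the gripper's body presses on something with over 40 N, if the wrist force passes 120 N, or if a joint passes its speed limit or range.

## Working session

There is one attempt and no reset: what is moved stays moved. The work goes in short steps, Python scripts to look and compute and a tool call to move; the robot and the scene stay as the last step left them, time stands still between calls to the robot, and variables do not carry over. Pictures are saved under pics/ and viewed, at most 10 in all, crops included, and the job is handed in when it is done.

Besides the shell and the picture viewer there is one more tool, called by a JSON object that holds its "fn" and its "kwargs", one argument or row to a line. play_rows: Moves the arm, as the interface text tells. Its arguments: {"type":"object","properties":{"increments":{"type":"array"},"squeeze":{"type":"number"}},"required":["increments"]}

```bash
mkdir -p pics
cat > h.py <<'E'
import numpy as np, cv2
from workcell import bot
def snap(n,f):
    ci=bot.camera_info(n); im=bot.camera(n)[:,:,::-1].copy()
    cv2.imwrite(f'pics/{f}.png',im); np.save(f'pics/{f}.npy',dict(ci),allow_pickle=True); return im,ci
def K(ci):
    f=210/np.tan(np.radians(ci['fovy'])/2); return np.array([[f,0,ci['cx']],[0,f,ci['cy']],[0,0,1]]),np.array([ci['k1'],0,0,0],float)
def w2p(P,ci):
    k,d=K(ci); P=np.atleast_2d(P).astype(float)
    c=P@np.array(ci['R']).T+np.array(ci['t']); s=c[:,:2]/c[:,2:]
    r2=(s**2).sum(1,keepdims=True); s=s*(1+ci['k1']*r2); return s*k[0,0]+[ci['cx'],ci['cy']]
def p2w(uv,z,ci):
    k,d=K(ci); uv=np.atleast_2d(uv).astype(float); s0=(uv-[ci['cx'],ci['cy']])/k[0,0]; s=s0.copy()
    for _ in range(30): s=s0/(1+ci['k1']*(s**2).sum(1,keepdims=True))
    R=np.array(ci['R']); o=-R.T@np.array(ci['t']); D=np.c_[s,np.ones(len(s))]@R
    return o+D*((z-o[2])/D[:,2])[:,None]
E
python3 - <<'E'
from h import *
a,ca=snap('scene','scene'); b,cb=snap('side','side')
for c in (ca,cb): print({k:np.round(v,3).tolist() for k,v in c.items()})
print(bot.get_obs())
E
```

```text
{'fovy': 49.703, 'cx': 283.072, 'cy': 210.195, 'k1': -0.031, 'R': [[-0.531, -0.847, -0.023], [-0.382, 0.263, -0.886], [0.756, -0.462, -0.464]], 't': [0.091, 0.279, 0.605]}
{'fovy': 47.996, 'cx': 274.289, 'cy': 214.823, 'k1': 0.048, 'R': [[0.862, -0.507, 0.024], [-0.272, -0.501, -0.821], [0.428, 0.701, -0.57]], 't': [-0.521, 0.064, 1.064]}
{'time': 0.1, 'q': array([-6.85246463e+01,  5.00942257e+00,  1.00386299e+01,  9.51009126e+01,
        2.16371197e-03,  8.99990079e+01]), 'qd': array([-0.01784446, -0.1440531 ,  0.09903286,  0.00953316,  0.00787927,
        0.05309466]), 'joint_efforts': array([-4.81982488e-05, -5.21565270e+01,  4.65652013e+01,  1.61244784e-02,
        1.11723587e-04,  2.73942891e-05]), 'ee_pos': array([ 0.20129441, -0.51163351,  0.24963656]), 'tcp_rot': array([-1.79928295e+02, -2.16495190e-03,  2.14763431e+01]), 'wrist_force': array([1.18005452, 0.25406128, 0.25571183]), 'torque': array([ 0.01722679, -0.01247448, -0.00724868]), 'grasp_force': 0.0, 'opening': 0.08534075724495693}
```

View pics/scene.png

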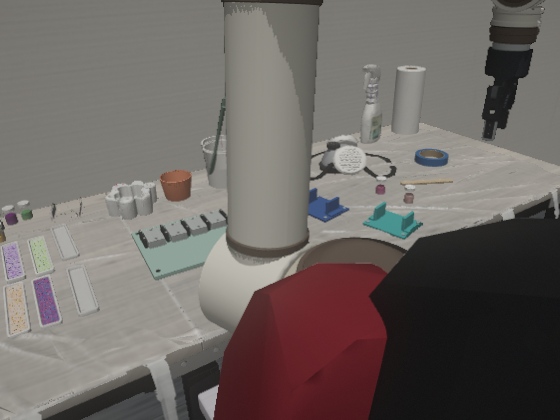

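View pics/side.png

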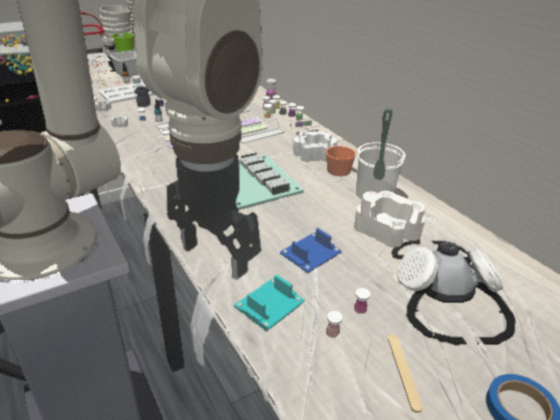

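The scene picture shows the green plate near (185,240) with 4 grey blanks between black rails. The blue cradle is at (325,207) and the teal decoy at (393,220). The vials stand at about (380,185) and (409,195). In the side picture the blue cradle is at (312,250), the teal one at (270,300), the vials at (362,300) and (335,322), and the plate at (265,180), partly hidden by the gripper.

Things that could be mistaken for the cradle are the blue (312,250) and teal (270,300) ones in the side view. I choose the blue one.

Run:
```python
from h import *
for f in ('scene','side'):
    im=cv2.imread(f'pics/{f}.png'); ci=np.load(f'pics/{f}.npy',allow_pickle=True).item()
    hsv=cv2.cvtColor(im,cv2.COLOR_BGR2HSV)
    for n,lo,hi,z in (('blue',(108,100,40),(125,255,255),.008),('plate',(55,25,80),(88,120,255),.012)):
        m=cv2.inRange(hsv,lo,hi)
        c=sorted(cv2.findContours(m,0,2)[0],key=cv2.contourArea)[-2:]
        for k in c:
            h=cv2.convexHull(k); ap=cv2.approxPolyDP(h,3,True)[:,0]
            print(f,n,cv2.contourArea(k)); print(np.c_[ap,p2w(ap,z,ci)[:,:2].round(4)].tolist())
ci=np.load('pics/side.npy',allow_pickle=True).item()
print('vials side',p2w([(361,312),(334,333)],0,ci).round(3).tolist())
cs=np.load('pics/scene.npy',allow_pickle=True).item()
print('vials scene',p2w([(380,193),(409,202)],0,cs).round(3).tolist())
a=cv2.resize(cv2.imread('pics/side.png')[140:350,160:400],None,fx=2.5,fy=2.5,interpolation=2)
cv2.imwrite('pics/c1.png',a)
```

```text
scene blue 0.5
[[425.0, 163.0, 0.5647, -0.7579]]
scene blue 617.0
[[347.0, 208.0, 0.4672, -0.3734], [325.0, 221.0, 0.4447, -0.2885], [309.0, 213.0, 0.4991, -0.2804], [310.0, 190.0, 0.606, -0.3585], [315.0, 188.0, 0.6087, -0.3771], [337.0, 197.0, 0.5306, -0.3916]]
scene plate 73.5
[[385.0, 202.0, 0.4327, -0.4679], [386.0, 210.0, 0.3993, -0.4397], [363.0, 224.0, 0.378, -0.3477]]
scene plate 2183.0
[[226.0, 227.0, 0.545, -0.0786], [201.0, 265.0, 0.4332, 0.031], [157.0, 279.0, 0.4365, 0.1213], [132.0, 235.0, 0.633, 0.1152], [138.0, 231.0, 0.6433, 0.0984]]
side blue 0.0
[[317.0, 238.0, 0.5487, -0.2903]]
side blue 1146.0
[[340.0, 251.0, 0.5666, -0.3542], [308.0, 271.0, 0.4666, -0.3753], [281.0, 253.0, 0.4475, -0.2968], [317.0, 229.0, 0.5687, -0.2614], [328.0, 235.0, 0.5778, -0.2932]]
side plate 1292.0
[[302.0, 189.0, 0.6329, -0.0983], [237.0, 208.0, 0.4399, -0.0969], [238.0, 162.0, 0.5504, 0.1157], [267.0, 156.0, 0.6436, 0.1087]]
side plate 2052.0
[[277.0, 274.0, 0.4022, -0.3555], [291.0, 283.0, 0.4132, -0.3925], [304.0, 300.0, 0.4098, -0.4455], [265.0, 330.0, 0.3064, -0.474], [234.0, 304.0, 0.2863, -0.3888]]
vials side [[0.496, -0.516, 0.0], [0.419, -0.533, 0.0]]
vials scene [[0.497, -0.512, 0.0], [0.415, -0.536, 0.0]]
```

View pics/c1.png

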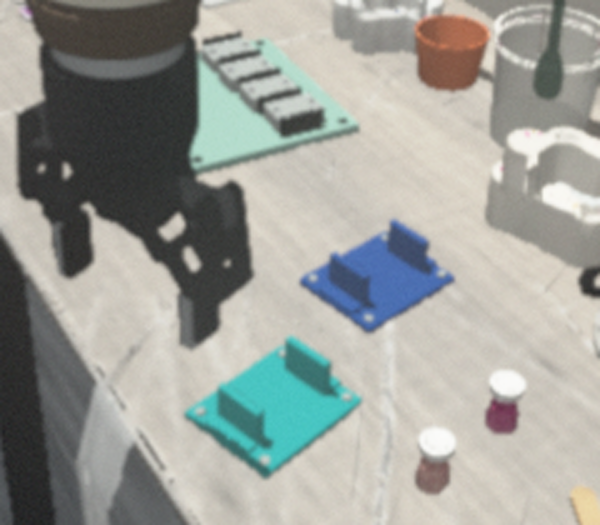

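The crop confirms the blue cradle at crop pixel (378,275), the teal decoy at (273,405), the vials at (505,400) and (433,460), and the plate with its blanks at the top. The blue cradle's centre is about (0.507,-0.325), turned about 12°. Next I fly over the plate.

{"fn": "play_rows", "kwargs": {
  "increments": [
    {"slide":[0,0,0],"angular":[0,0,-8.56],"claw":1},
    {"slide":[0,0,0],"angular":[0,0,-8.56],"claw":1},
    {"slide":[0,0,0],"angular":[0,0,-8.56],"claw":1},
    {"slide":[0,0,0],"angular":[0,0,-8.56],"claw":1},
    {"slide":[0,0,0],"angular":[0,0,-8.56],"claw":1},
    {"slide":[0,0,0],"angular":[0,0,-8.56],"claw":1},
    {"slide":[0,0,0],"angular":[0,0,-8.56],"claw":1},
    {"slide":[0,0,0],"angular":[0,0,-8.56],"claw":1}
  ]
}}

```text
time: 0.9
ee_pos: [0.2013, -0.5117, 0.2499]
tcp_rot: [-180.0, -0.0, 90.3]
wrist_force: [0.3, -0.8, -0.1]
opening: 0.0854
grasp_force: 0.0
```

{"fn": "play_rows", "kwargs": {
  "increments": [
    {"slide":[36,22,0],"angular":[0,0,0],"claw":1},
    {"slide":[36,22,0],"angular":[0,0,0],"claw":1},
    {"slide":[36,22,0],"angular":[0,0,0],"claw":1},
    {"slide":[36,22,0],"angular":[0,0,0],"claw":1},
    {"slide":[36,22,0],"angular":[0,0,0],"claw":1},
    {"slide":[36,22,0],"angular":[0,0,0],"claw":1},
    {"slide":[36,22,0],"angular":[0,0,0],"claw":1},
    {"slide":[36,22,0],"angular":[0,0,0],"claw":1}
  ]
}}

```text
time: 1.7
ee_pos: [0.378, -0.2223, 0.2501]
tcp_rot: [-180.0, -0.0, 89.9]
wrist_force: [-0.1, 0.4, 0.6]
opening: 0.0855
grasp_force: 0.0
```

{"fn": "play_rows", "kwargs": {
  "increments": [
    {"slide":[36,22,0],"angular":[0,0,0],"claw":1},
    {"slide":[36,22,0],"angular":[0,0,0],"claw":1},
    {"slide":[36,22,0],"angular":[0,0,0],"claw":1},
    {"slide":[36,22,0],"angular":[0,0,0],"claw":1},
    {"slide":[36,22,0],"angular":[0,0,0],"claw":1},
    {"slide":[36,22,0],"angular":[0,0,0],"claw":1},
    {"slide":[0,0,0],"angular":[0,0,0],"claw":1},
    {"slide":[0,0,0],"angular":[0,0,0],"claw":1}
  ]
}}

```text
time: 2.5
ee_pos: [0.5097, -0.0073, 0.2496]
tcp_rot: [-179.9, 0.0, 90.1]
wrist_force: [-0.5, 1.0, 0.5]
opening: 0.0853
grasp_force: 0.0
```

Run:
```python
from h import *
im,ci=snap('wrist','w1'); print(-np.array(ci['R']).T@ci['t'],np.round(ci['R'],2).tolist(),ci['fovy'],ci['k1'])
im,ci=snap('side','side2')
```

```text
[0.51036792 0.05786284 0.37397172] [[1.0, 0.0, -0.0], [0.0, -0.97, 0.26], [-0.0, -0.26, -0.97]] 59.57473788120719 -0.05849257654375917
```

View pics/w1.png

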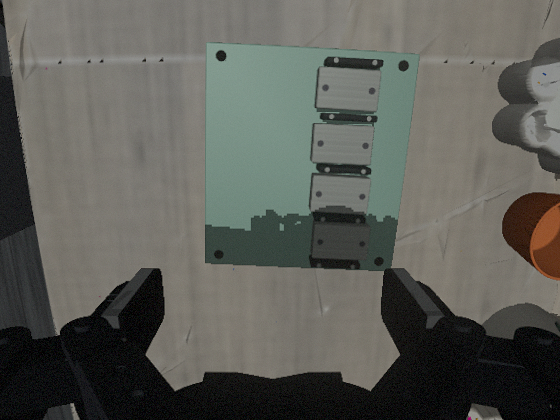

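The wrist view shows the whole plate, with corners at about (207,43), (419,55), (391,270) and (205,263). The four blanks are centred at about (348,89), (342,144), (340,192) and (341,240).

Run:
```python
from h import *
im=cv2.imread('pics/w1.png'); ci=np.load('pics/w1.npy',allow_pickle=True).item()
hsv=cv2.cvtColor(im,cv2.COLOR_BGR2HSV)
m=cv2.inRange(hsv,(60,25,40),(95,140,255)); m=cv2.morphologyEx(m,3,np.ones((3,3)))
k=max(cv2.findContours(m,0,2)[0],key=cv2.contourArea); h=cv2.convexHull(k)[:,0]
W=p2w(h,.012,ci)[:,:2].astype(np.float32)
r=cv2.minAreaRect((W*1000)); print(r)
c=np.array(r[0])/1000
# blanks
g=cv2.cvtColor(im,cv2.COLOR_BGR2GRAY); 
m2=((hsv[:,:,1]<28)&(g>60)).astype(np.uint8)*255
roi=np.zeros_like(m2); cv2.fillConvexPoly(roi,cv2.convexHull(k),255); m2&=roi
m2=cv2.morphologyEx(m2,cv2.MORPH_OPEN,np.ones((3,3)))
for q in cv2.findContours(m2,0,2)[0]:
    if cv2.contourArea(q)>500:
        Q=p2w(q[:,0],.030,ci)[:,:2].astype(np.float32)*1000; print(cv2.contourArea(q),cv2.boundingRect(q),cv2.minAreaRect(Q))
# teal/blue in side2 again
im=cv2.imread('pics/side2.png'); ci=np.load('pics/side2.npy',allow_pickle=True).item()
m=cv2.inRange(cv2.cvtColor(im,cv2.COLOR_BGR2HSV),(60,25,40),(95,140,255))
k=max(cv2.findContours(m,0,2)[0],key=cv2.contourArea);ap=cv2.approxPolyDP(cv2.convexHull(k),3,True)[:,0]
print(np.c_[ap,p2w(ap,.012,ci)[:,:2].round(4)].tolist())
```

```text
((542.9114379882812, 9.254379272460938), (218.7684326171875, 198.9595489501953), 87.3659439086914)
1836.0 (310, 175, 61, 38) ((575.1575317382812, -16.225522994995117), (35.79834747314453, 56.64890670776367), 88.4689712524414)
2264.5 (311, 123, 63, 42) ((574.587890625, 30.859718322753906), (36.08505630493164, 56.946754455566406), 87.49855041503906)
2487.5 (316, 67, 65, 45) ((577.98779296875, 79.99620056152344), (36.22986602783203, 56.029335021972656), 86.85872650146484)
[[301.0, 191.0, 0.625, -0.1055], [236.0, 209.0, 0.4357, -0.0997], [205.0, 169.0, 0.4496, 0.1223], [267.0, 156.0, 0.6436, 0.1087]]
```

Plate fit: 219×199 mm, which matches its given size. Its centre is (0.543,0.009) and its yaw is -2.6°. The blanks measure 36×57 mm at lane spots about 3 mm short of mid-rail, also consistent. I'll start with lane 2.

{"fn": "play_rows", "kwargs": {
  "increments": [
    {"slide":[-6,22,0],"angular":[0,0,2.7],"claw":0.75},
    {"slide":[0,22,30],"angular":[0,0,0],"claw":0.75},
    {"slide":[0,22,30],"angular":[0,0,0],"claw":0.75},
    {"slide":[0,0,40],"angular":[0,0,0],"claw":0.75},
    {"slide":[0,0,40],"angular":[0,0,0],"claw":0.75},
    {"slide":[0,0,40],"angular":[0,0,0],"claw":0.75},
    {"slide":[0,0,10],"angular":[0,0,0],"claw":0.75},
    {"slide":[0,0,0],"angular":[0,0,0],"claw":0.75}
  ]
}}

```text
time: 3.4
ee_pos: [0.5746, -0.0171, 0.0596]
tcp_rot: [-179.9, 0.0, 87.2]
wrist_force: [0.3, 0.4, 0.6]
opening: 0.0749
grasp_force: 0.0
```

```bash
cat >> h.py <<'E'
C=np.array([.5429,.0093]); Y=np.radians(-2.63)
def plate(p): d=np.array(p)[:2]-C; return np.array([d@[np.cos(Y),np.sin(Y)],d@[-np.sin(Y),np.cos(Y)]])*1000
E
python3 - <<'E'
from h import *
o=bot.get_obs(); print(plate(o['ee_pos']),o['ee_pos'],o['tcp_rot'],o['opening'],bot.tcp_to_tips, o['wrist_force'])
E
```

```text
[ 32.84112406 -24.94158137] [ 0.57456206 -0.01712226  0.05955841] [-1.79859071e+02  5.04723811e-03  8.71750934e+01] 0.07493807792248275 0.019 [0.27420503 0.42818589 0.60794335]
```

{"fn": "play_rows", "kwargs": {
  "increments": [
    {"slide":[1,0,10],"angular":[0,0,0],"claw":0.6},
    {"slide":[0,0,10],"angular":[0,0,0],"claw":0.6},
    {"slide":[0,0,6],"angular":[0,0,0],"claw":0.6},
    {"slide":[0,0,0],"angular":[0,0,0],"claw":0.6}
  ]
}}

```text
time: 3.8
ee_pos: [0.5754, -0.0151, 0.0337]
tcp_rot: [-180.0, -0.0, 87.3]
wrist_force: [0.4, -0.3, 0.3]
opening: 0.0682
grasp_force: 0.0
```

{"fn": "play_rows", "kwargs": {
  "increments": [
    {"slide":[0,3,0],"angular":[0,0,0],"claw":0.6},
    {"slide":[0,3,0],"angular":[0,0,0],"claw":0.6},
    {"slide":[0,3,0],"angular":[0,0,0],"claw":0.6}
  ]
}}

```text
time: 4.1
ee_pos: [0.5853, -0.0156, 0.0347]
tcp_rot: [180.0, 0.0, 87.3]
wrist_force: [-0.1, 0.1, -0.4]
opening: 0.0683
grasp_force: 0.2
```

{"fn": "play_rows", "kwargs": {
  "increments": [
    {"slide":[0,2,0],"angular":[0,0,0],"claw":0.6}
  ]
}}

```text
time: 4.2
ee_pos: [0.5872, -0.0157, 0.0345]
tcp_rot: [180.0, -0.0, 87.3]
wrist_force: [-1.0, -0.1, 1.1]
opening: 0.0682
grasp_force: 0.2
```

{"fn": "play_rows", "kwargs": {
  "increments": [
    {"slide":[0,2,0],"angular":[0,0,0],"claw":0.6}
  ]
}}

```text
time: 4.3
ee_pos: [0.589, -0.0158, 0.0344]
tcp_rot: [180.0, -0.0, 87.3]
wrist_force: [-0.2, 0.3, 0.1]
opening: 0.0679
grasp_force: 0.2
```

{"fn": "play_rows", "kwargs": {
  "increments": [
    {"slide":[0,2,0],"angular":[0,0,0],"claw":0.6}
  ]
}}

```text
time: 4.4
ee_pos: [0.5909, -0.0159, 0.0343]
tcp_rot: [-180.0, 0.0, 87.3]
wrist_force: [-0.7, -0.5, 0.2]
opening: 0.0684
grasp_force: 0.2
```

{"fn": "play_rows", "kwargs": {
  "increments": [
    {"slide":[0,2,0],"angular":[0,0,0],"claw":0.6}
  ]
}}

```text
time: 4.5
ee_pos: [0.5929, -0.016, 0.0343]
tcp_rot: [-180.0, -0.0, 87.3]
wrist_force: [-0.7, -0.0, -0.2]
opening: 0.0681
grasp_force: 0.2
```

{"fn": "play_rows", "kwargs": {
  "increments": [
    {"slide":[0,2,0],"angular":[0,0,0],"claw":0.6}
  ]
}}

```text
time: 4.6
ee_pos: [0.5949, -0.0161, 0.0343]
tcp_rot: [-180.0, 0.0, 87.3]
wrist_force: [-0.3, -0.8, 0.6]
opening: 0.0684
grasp_force: 0.2
```

{"fn": "play_rows", "kwargs": {
  "increments": [
    {"slide":[0,-4,0],"angular":[0,0,0],"claw":0.6},
    {"slide":[0,-4,0],"angular":[0,0,0],"claw":0.6},
    {"slide":[0,-4,0],"angular":[0,0,0],"claw":0.6},
    {"slide":[0,-3,0],"angular":[0,0,0],"claw":0.6}
  ]
}}

```text
time: 5.0
ee_pos: [0.5793, -0.0153, 0.0344]
tcp_rot: [180.0, -0.0, 87.3]
wrist_force: [0.4, -0.1, -0.2]
opening: 0.0683
grasp_force: 0.2
```

{"fn": "play_rows", "kwargs": {
  "increments": [
    {"slide":[0,-2,0],"angular":[0,0,0],"claw":0.6}
  ]
}}

```text
time: 5.1
ee_pos: [0.5774, -0.0152, 0.0344]
tcp_rot: [180.0, -0.0, 87.3]
wrist_force: [0.1, -0.3, -0.3]
opening: 0.0683
grasp_force: 0.2
```

{"fn": "play_rows", "kwargs": {
  "increments": [
    {"slide":[0,-2,0],"angular":[0,0,0],"claw":0.6}
  ]
}}

```text
time: 5.2
ee_pos: [0.5756, -0.0152, 0.0344]
tcp_rot: [180.0, 0.0, 87.3]
wrist_force: [0.5, 0.7, 0.6]
opening: 0.0683
grasp_force: 0.2
```

{"fn": "play_rows", "kwargs": {
  "increments": [
    {"slide":[0,-2,0],"angular":[0,0,0],"claw":0.6}
  ]
}}

```text
time: 5.3
ee_pos: [0.5737, -0.0151, 0.0344]
tcp_rot: [180.0, -0.0, 87.3]
wrist_force: [0.8, 0.0, 0.7]
opening: 0.0686
grasp_force: 0.2
```

{"fn": "play_rows", "kwargs": {
  "increments": [
    {"slide":[0,-2,0],"angular":[0,0,0],"claw":0.6}
  ]
}}

```text
time: 5.4
ee_pos: [0.5717, -0.015, 0.0344]
tcp_rot: [180.0, -0.0, 87.3]
wrist_force: [1.1, 0.0, 0.4]
opening: 0.0682
grasp_force: 0.2
```

Run:
```python
from h import *
o=bot.get_obs(); print(plate(o['ee_pos']),o['ee_pos'],o['opening'], o['wrist_force'],o['torque'])
im,ci=snap('wrist','w2')
```

```text
[ 29.85976227 -22.9484641 ] [ 0.5716753  -0.01499444  0.03436678] 0.06823216323180027 [1.10414742 0.00638318 0.44902806] [-0.00587857 -0.08784199 -0.01808874]
```

View pics/w2.png

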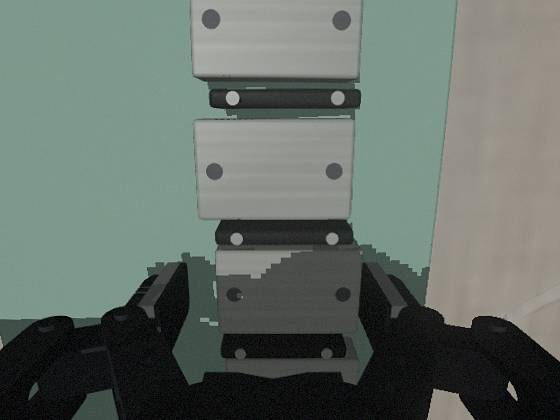

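The picture shows the blank (286,290) lying between the fingers. Lane 2's blank drags with only 0.2 N on the pad, so it is polished. Lane 3 next.

{"fn": "play_rows", "kwargs": {
  "increments": [
    {"slide":[0,1,-25],"angular":[0,0,0],"claw":0.6},
    {"slide":[23,0,-3],"angular":[0,0,0],"claw":0.6},
    {"slide":[23,0,0],"angular":[0,0,0],"claw":0.6},
    {"slide":[0,0,0],"angular":[0,0,0],"claw":0.6},
    {"slide":[0,0,10],"angular":[0,0,0],"claw":0.6},
    {"slide":[0,0,10],"angular":[0,0,0],"claw":0.6},
    {"slide":[0,0,8],"angular":[0,0,0],"claw":0.6},
    {"slide":[0,0,0],"angular":[0,0,0],"claw":0.6}
  ]
}}

```text
time: 6.25
ee_pos: [0.5738, 0.0303, 0.0321]
tcp_rot: [-179.8, 0.0, 87.2]
wrist_force: [-0.9, 0.4, 0.2]
opening: 0.0685
grasp_force: 0.0
```

{"fn": "play_rows", "kwargs": {
  "increments": [
    {"slide":[0,3,0],"angular":[0,0,0],"claw":0.6},
    {"slide":[0,3,0],"angular":[0,0,0],"claw":0.6},
    {"slide":[0,2,0],"angular":[0,0,0],"claw":0.6},
    {"slide":[0,2,0],"angular":[0,0,0],"claw":0.6}
  ]
}}

```text
time: 6.65
ee_pos: [0.5853, 0.0304, 0.0346]
tcp_rot: [180.0, -0.0, 87.2]
wrist_force: [-1.3, 0.3, 0.9]
opening: 0.0683
grasp_force: 0.5
```

{"fn": "play_rows", "kwargs": {
  "increments": [
    {"slide":[0,2,0],"angular":[0,0,0],"claw":0.6}
  ]
}}

```text
time: 6.75
ee_pos: [0.5872, 0.0303, 0.0345]
tcp_rot: [180.0, -0.0, 87.3]
wrist_force: [-1.2, -0.4, 1.4]
opening: 0.0681
grasp_force: 0.5
```

{"fn": "play_rows", "kwargs": {
  "increments": [
    {"slide":[0,2,0],"angular":[0,0,0],"claw":0.6}
  ]
}}

```text
time: 6.85
ee_pos: [0.5891, 0.0303, 0.0344]
tcp_rot: [180.0, -0.0, 87.3]
wrist_force: [-1.3, -0.1, 1.3]
opening: 0.0684
grasp_force: 0.5
```

{"fn": "play_rows", "kwargs": {
  "increments": [
    {"slide":[0,2,0],"angular":[0,0,0],"claw":0.6}
  ]
}}

```text
time: 6.95
ee_pos: [0.5911, 0.0302, 0.0343]
tcp_rot: [180.0, -0.0, 87.3]
wrist_force: [-0.9, -0.6, 0.5]
opening: 0.0685
grasp_force: 0.5
```

Lane 3 reads 0.5 N, still low. Lane 4 next.

{"fn": "play_rows", "kwargs": {
  "increments": [
    {"slide":[0,-2,-25],"angular":[0,0,0],"claw":0.6},
    {"slide":[24,-7,-3],"angular":[0,0,0],"claw":0.6},
    {"slide":[24.5,-7,0],"angular":[0,0,0],"claw":0.6},
    {"slide":[0,0,0],"angular":[0,0,0],"claw":0.6},
    {"slide":[0,0,10],"angular":[0,0,0],"claw":0.6},
    {"slide":[0,0,10],"angular":[0,0,0],"claw":0.6},
    {"slide":[0,0,8],"angular":[0,0,0],"claw":0.6},
    {"slide":[0,0,0],"angular":[0,0,0],"claw":0.6}
  ]
}}

```text
time: 7.75
ee_pos: [0.5763, 0.0786, 0.0321]
tcp_rot: [-179.8, 0.0, 87.2]
wrist_force: [-0.0, 0.0, -0.9]
opening: 0.068
grasp_force: 0.0
```

{"fn": "play_rows", "kwargs": {
  "increments": [
    {"slide":[0,3,0],"angular":[0,0,0],"claw":0.6},
    {"slide":[0,3,0],"angular":[0,0,0],"claw":0.6},
    {"slide":[0,2,0],"angular":[0,0,0],"claw":0.6},
    {"slide":[0,2,0],"angular":[0,0,0],"claw":0.6}
  ]
}}

```text
time: 8.15
ee_pos: [0.5877, 0.0788, 0.0346]
tcp_rot: [180.0, -0.0, 87.2]
wrist_force: [-1.1, 0.0, 0.6]
opening: 0.0683
grasp_force: 0.2
```

{"fn": "play_rows", "kwargs": {
  "increments": [
    {"slide":[0,2,0],"angular":[0,0,0],"claw":0.6}
  ]
}}

```text
time: 8.25
ee_pos: [0.5896, 0.0788, 0.0345]
tcp_rot: [180.0, -0.0, 87.3]
wrist_force: [-0.6, -0.3, 0.8]
opening: 0.0682
grasp_force: 0.2
```

{"fn": "play_rows", "kwargs": {
  "increments": [
    {"slide":[0,2,0],"angular":[0,0,0],"claw":0.6}
  ]
}}

```text
time: 8.35
ee_pos: [0.5915, 0.0787, 0.0344]
tcp_rot: [180.0, -0.0, 87.3]
wrist_force: [-0.8, -0.1, 0.5]
opening: 0.0686
grasp_force: 0.2
```

{"fn": "play_rows", "kwargs": {
  "increments": [
    {"slide":[0,2,0],"angular":[0,0,0],"claw":0.6}
  ]
}}

```text
time: 8.45
ee_pos: [0.5934, 0.0786, 0.0343]
tcp_rot: [180.0, 0.0, 87.3]
wrist_force: [-0.4, -0.8, 0.3]
opening: 0.0683
grasp_force: 0.2
```

{"fn": "play_rows", "kwargs": {
  "increments": [
    {"slide":[0,-2,-28],"angular":[0,0,0],"claw":0.8},
    {"slide":[-36,-3,0],"angular":[0,0,0],"claw":0.8},
    {"slide":[-36,-4,0],"angular":[0,0,0],"claw":0.8},
    {"slide":[-36,-3,0],"angular":[0,0,0],"claw":0.8},
    {"slide":[-35.5,0,0],"angular":[0,0,0],"claw":0.8},
    {"slide":[0,0,0],"angular":[0,0,0],"claw":0.8},
    {"slide":[0,0,10],"angular":[0,0,0],"claw":0.8},
    {"slide":[0,0,10],"angular":[0,0,0],"claw":0.8}
  ]
}}

```text
time: 9.25
ee_pos: [0.5746, -0.0636, 0.0415]
tcp_rot: [180.0, -0.0, 87.3]
wrist_force: [-0.2, -0.3, 0.4]
opening: 0.0766
grasp_force: 0.0
```

{"fn": "play_rows", "kwargs": {
  "increments": [
    {"slide":[0,0,8],"angular":[0,0,0],"claw":0.8},
    {"slide":[0,0,0],"angular":[0,0,0],"claw":0.6},
    {"slide":[0,3,0],"angular":[0,0,0],"claw":0.6},
    {"slide":[0,3,0],"angular":[0,0,0],"claw":0.6},
    {"slide":[0,2,0],"angular":[0,0,0],"claw":0.6},
    {"slide":[0,2,0],"angular":[0,0,0],"claw":0.6}
  ]
}}

```text
time: 9.85
ee_pos: [0.5848, -0.0646, 0.0346]
tcp_rot: [180.0, 0.0, 87.3]
wrist_force: [0.1, -0.1, 0.5]
opening: 0.0682
grasp_force: 0.1
```

{"fn": "play_rows", "kwargs": {
  "increments": [
    {"slide":[0,2,0],"angular":[0,0,0],"claw":0.6}
  ]
}}

```text
time: 9.95
ee_pos: [0.5867, -0.0648, 0.0345]
tcp_rot: [180.0, -0.0, 87.3]
wrist_force: [0.5, 0.6, -0.2]
opening: 0.0678
grasp_force: 0.1
```

{"fn": "play_rows", "kwargs": {
  "increments": [
    {"slide":[0,2,0],"angular":[0,0,0],"claw":0.6}
  ]
}}

```text
time: 10.05
ee_pos: [0.5886, -0.0649, 0.0343]
tcp_rot: [180.0, 0.0, 87.3]
wrist_force: [-1.9, 0.1, 0.3]
opening: 0.0686
grasp_force: 0.1
```

{"fn": "play_rows", "kwargs": {
  "increments": [
    {"slide":[0,2,0],"angular":[0,0,0],"claw":0.6}
  ]
}}

```text
time: 10.15
ee_pos: [0.5905, -0.065, 0.0343]
tcp_rot: [180.0, 0.0, 87.2]
wrist_force: [0.4, -0.4, 0.1]
opening: 0.0681
grasp_force: 0.1
```

{"fn": "play_rows", "kwargs": {
  "increments": [
    {"slide":[0,2,0],"angular":[0,0,0],"claw":0.6}
  ]
}}

```text
time: 10.25
ee_pos: [0.5925, -0.0651, 0.0343]
tcp_rot: [180.0, -0.0, 87.2]
wrist_force: [-0.5, 0.9, 0.4]
opening: 0.0683
grasp_force: 0.1
```

Readings so far are 0.1, 0.2, 0.5 and 0.2 N for lanes 1 to 4. Lane 3 stands out, but by less than expected. I'll push lane 1 back toward the middle as a control, then test lane 3 again from the other side.

{"fn": "play_rows", "kwargs": {
  "increments": [
    {"slide":[0,-4,0],"angular":[0,0,0],"claw":0.6},
    {"slide":[0,-4,0],"angular":[0,0,0],"claw":0.6},
    {"slide":[0,-4,0],"angular":[0,0,0],"claw":0.6},
    {"slide":[0,-3,0],"angular":[0,0,0],"claw":0.6}
  ]
}}

```text
time: 10.65
ee_pos: [0.5769, -0.0643, 0.0343]
tcp_rot: [-180.0, 0.0, 87.3]
wrist_force: [0.4, 0.0, -0.3]
opening: 0.0684
grasp_force: 0.2
```

{"fn": "play_rows", "kwargs": {
  "increments": [
    {"slide":[0,-3,0],"angular":[0,0,0],"claw":0.6}
  ]
}}

```text
time: 10.75
ee_pos: [0.5741, -0.0642, 0.0344]
tcp_rot: [180.0, 0.0, 87.3]
wrist_force: [1.2, 0.4, -0.1]
opening: 0.0682
grasp_force: 0.1
```

{"fn": "play_rows", "kwargs": {
  "increments": [
    {"slide":[0,-3,0],"angular":[0,0,0],"claw":0.6}
  ]
}}

```text
time: 10.85
ee_pos: [0.5712, -0.064, 0.0344]
tcp_rot: [180.0, 0.0, 87.3]
wrist_force: [0.4, 0.1, 0.4]
opening: 0.0682
grasp_force: 0.1
```

{"fn": "play_rows", "kwargs": {
  "increments": [
    {"slide":[0,2,-28],"angular":[0,0,0],"claw":0.6},
    {"slide":[32,2,0],"angular":[0,0,0],"claw":0.6},
    {"slide":[32,3,0],"angular":[0,0,0],"claw":0.6},
    {"slide":[32,3,0],"angular":[0,0,0],"claw":0.6},
    {"slide":[0,0,0],"angular":[0,0,0],"claw":0.6},
    {"slide":[0,0,8],"angular":[0,0,0],"claw":0.6}
  ]
}}

```text
time: 11.45
ee_pos: [0.5865, 0.0319, 0.055]
tcp_rot: [179.9, 0.0, 87.3]
wrist_force: [0.2, -1.3, 0.3]
opening: 0.0683
grasp_force: 0.0
```

Run:
```python
from h import *
o=bot.get_obs(); print(plate(o['ee_pos']),o['ee_pos'],o['opening'], o['wrist_force'])
```

```text
[42.49178741 24.52611877] [0.58647244 0.03185051 0.05500512] 0.06832727970544356 [ 0.20445855 -1.27659676  0.2921629 ]
```

{"fn": "play_rows", "kwargs": {
  "increments": [
    {"slide":[0,0,10],"angular":[0,0,0],"claw":0.6},
    {"slide":[-0.5,0,10.5],"angular":[0,0,0],"claw":0.6},
    {"slide":[0,0,0],"angular":[0,0,0],"claw":0.6},
    {"slide":[0,-3,0],"angular":[0,0,0],"claw":0.6},
    {"slide":[0,-3,0],"angular":[0,0,0],"claw":0.6},
    {"slide":[0,-3,0],"angular":[0,0,0],"claw":0.6}
  ]
}}

```text
time: 12.05
ee_pos: [0.577, 0.0312, 0.0343]
tcp_rot: [180.0, -0.0, 87.2]
wrist_force: [1.0, 0.4, -0.4]
opening: 0.0683
grasp_force: 0.4
```

{"fn": "play_rows", "kwargs": {
  "increments": [
    {"slide":[0,-2,0],"angular":[0,0,0],"claw":0.6}
  ]
}}

```text
time: 12.15
ee_pos: [0.575, 0.0314, 0.0343]
tcp_rot: [179.9, -0.0, 87.3]
wrist_force: [1.4, 0.3, 0.3]
opening: 0.0683
grasp_force: 0.5
```

{"fn": "play_rows", "kwargs": {
  "increments": [
    {"slide":[0,-2,0],"angular":[0,0,0],"claw":0.6}
  ]
}}

```text
time: 12.25
ee_pos: [0.5731, 0.0316, 0.0342]
tcp_rot: [179.9, -0.0, 87.3]
wrist_force: [0.6, 0.2, 0.3]
opening: 0.0683
grasp_force: 0.5
```

{"fn": "play_rows", "kwargs": {
  "increments": [
    {"slide":[0,-2,0],"angular":[0,0,0],"claw":0.6}
  ]
}}

```text
time: 12.35
ee_pos: [0.5711, 0.0316, 0.0342]
tcp_rot: [180.0, -0.0, 87.3]
wrist_force: [1.8, -0.1, 1.1]
opening: 0.0682
grasp_force: 0.5
```

{"fn": "play_rows", "kwargs": {
  "increments": [
    {"slide":[0,-2,0],"angular":[0,0,0],"claw":0.6}
  ]
}}

```text
time: 12.45
ee_pos: [0.569, 0.0317, 0.034]
tcp_rot: [180.0, -0.0, 87.3]
wrist_force: [1.0, 0.1, -0.2]
opening: 0.0684
grasp_force: 0.5
```

{"fn": "play_rows", "kwargs": {
  "increments": [
    {"slide":[0,-2,0],"angular":[0,0,0],"claw":0.6}
  ]
}}

```text
time: 12.55
ee_pos: [0.5669, 0.0318, 0.0339]
tcp_rot: [180.0, -0.0, 87.3]
wrist_force: [0.3, -0.5, 0.1]
opening: 0.0688
grasp_force: 0.5
```

{"fn": "play_rows", "kwargs": {
  "increments": [
    {"slide":[0,-2,0],"angular":[0,0,0],"claw":0.6}
  ]
}}

```text
time: 12.65
ee_pos: [0.5649, 0.0319, 0.0338]
tcp_rot: [180.0, -0.0, 87.3]
wrist_force: [0.8, 0.4, 0.5]
opening: 0.0683
grasp_force: 0.5
```

Lane 3 is consistently heaviest, but I want stronger evidence. I'll grip its blank by the ends, press it lightly onto the glass and drag it. Any polished one would give only a tenth of the press force.

{"fn": "play_rows", "kwargs": {
  "increments": [
    {"slide":[0,6,0],"angular":[0,0,0],"claw":0.6},
    {"slide":[0,0,0],"angular":[0,0,0],"claw":0.2},
    {"slide":[0,0,0],"angular":[0,0,0],"claw":0.2},
    {"slide":[0,0,0],"angular":[0,0,0],"claw":0.2}
  ],
  "squeeze": 25
}}

```text
time: 13.05
ee_pos: [0.5712, 0.0316, 0.0338]
tcp_rot: [180.0, -0.0, 87.3]
wrist_force: [0.9, -0.5, 1.6]
opening: 0.0555
grasp_force: 27.5
```

{"fn": "play_rows", "kwargs": {
  "increments": [
    {"slide":[0,0,0.7],"angular":[0,0,0],"claw":0.2},
    {"slide":[0,0,0],"angular":[0,0,0],"claw":0.2}
  ]
}}

```text
time: 13.25
ee_pos: [0.5712, 0.0316, 0.0339]
tcp_rot: [180.0, -0.0, 87.3]
wrist_force: [-0.2, -0.2, 5.5]
opening: 0.0551
grasp_force: 28.0
```

{"fn": "play_rows", "kwargs": {
  "increments": [
    {"slide":[0,2,0],"angular":[0,0,0],"claw":0.2},
    {"slide":[0,2,0],"angular":[0,0,0],"claw":0.2}
  ]
}}

```text
time: 13.45
ee_pos: [0.5748, 0.0314, 0.0338]
tcp_rot: [180.0, -0.0, 87.3]
wrist_force: [-3.1, 0.3, 6.9]
opening: 0.0553
grasp_force: 28.2
```

{"fn": "play_rows", "kwargs": {
  "increments": [
    {"slide":[0,2,0],"angular":[0,0,0],"claw":0.2}
  ]
}}

```text
time: 13.55
ee_pos: [0.5768, 0.0314, 0.0338]
tcp_rot: [-180.0, -0.0, 87.3]
wrist_force: [-3.1, -0.6, 7.4]
opening: 0.0551
grasp_force: 28.2
```

{"fn": "play_rows", "kwargs": {
  "increments": [
    {"slide":[0,2,0],"angular":[0,0,0],"claw":0.2}
  ]
}}

```text
time: 13.65
ee_pos: [0.5789, 0.0313, 0.0338]
tcp_rot: [180.0, -0.0, 87.3]
wrist_force: [-3.3, -0.1, 7.7]
opening: 0.0552
grasp_force: 28.2
```

{"fn": "play_rows", "kwargs": {
  "increments": [
    {"slide":[0,2,0],"angular":[0,0,0],"claw":0.2}
  ]
}}

```text
time: 13.75
ee_pos: [0.5808, 0.0312, 0.0338]
tcp_rot: [-180.0, -0.0, 87.3]
wrist_force: [-3.1, 0.3, 7.4]
opening: 0.0551
grasp_force: 28.2
```

Lane 3 gives a drag-to-load ratio of about 0.3. I'll do the same test on the other lanes for comparison, starting with lane 2.

{"fn": "play_rows", "kwargs": {
  "increments": [
    {"slide":[0,0,-0.7],"angular":[0,0,0],"claw":0.6},
    {"slide":[0,0,0],"angular":[0,0,0],"claw":0.6},
    {"slide":[0,0,-28],"angular":[0,0,0],"claw":0.6},
    {"slide":[-24,-1,0],"angular":[0,0,0],"claw":0.6},
    {"slide":[-23.5,0,0],"angular":[0,0,0],"claw":0.6},
    {"slide":[0,0,0],"angular":[0,0,0],"claw":0.6},
    {"slide":[0,0,14],"angular":[0,0,0],"claw":0.6},
    {"slide":[0,0,14],"angular":[0,0,0],"claw":0.6}
  ]
}}

```text
time: 14.55
ee_pos: [0.5776, -0.0158, 0.0325]
tcp_rot: [-180.0, -0.0, 87.3]
wrist_force: [0.5, 1.2, 0.5]
opening: 0.0682
grasp_force: 0.0
```

{"fn": "play_rows", "kwargs": {
  "increments": [
    {"slide":[0,0,0],"angular":[0,0,0],"claw":0.2},
    {"slide":[0,0,0],"angular":[0,0,0],"claw":0.2},
    {"slide":[0,0,0],"angular":[0,0,0],"claw":0.2},
    {"slide":[0,0,0.7],"angular":[0,0,0],"claw":0.2},
    {"slide":[0,0,0],"angular":[0,0,0],"claw":0.2}
  ]
}}

```text
time: 15.05
ee_pos: [0.5777, -0.0162, 0.0332]
tcp_rot: [180.0, -0.0, 87.3]
wrist_force: [-0.8, -0.8, -2.9]
opening: 0.0555
grasp_force: 29.3
```

{"fn": "play_rows", "kwargs": {
  "increments": [
    {"slide":[0,2,0],"angular":[0,0,0],"claw":0.2},
    {"slide":[0,2,0],"angular":[0,0,0],"claw":0.2}
  ]
}}

```text
time: 15.25
ee_pos: [0.5819, -0.0165, 0.0333]
tcp_rot: [180.0, -0.0, 87.3]
wrist_force: [-0.4, -0.2, -3.0]
opening: 0.0555
grasp_force: 29.4
```

{"fn": "play_rows", "kwargs": {
  "increments": [
    {"slide":[0,2,0],"angular":[0,0,0],"claw":0.2}
  ]
}}

```text
time: 15.35
ee_pos: [0.584, -0.0166, 0.0332]
tcp_rot: [180.0, 0.0, 87.3]
wrist_force: [0.1, 0.3, -3.7]
opening: 0.0553
grasp_force: 29.4
```

{"fn": "play_rows", "kwargs": {
  "increments": [
    {"slide":[0,2,0],"angular":[0,0,0],"claw":0.2}
  ]
}}

```text
time: 15.45
ee_pos: [0.5859, -0.0167, 0.0331]
tcp_rot: [180.0, 0.0, 87.3]
wrist_force: [0.6, -0.6, -3.1]
opening: 0.0551
grasp_force: 29.4
```

{"fn": "play_rows", "kwargs": {
  "increments": [
    {"slide":[0,2,0],"angular":[0,0,0],"claw":0.2}
  ]
}}

```text
time: 15.55
ee_pos: [0.5879, -0.0168, 0.033]
tcp_rot: [-180.0, -0.0, 87.3]
wrist_force: [-0.0, -0.5, -3.5]
opening: 0.0553
grasp_force: 29.4
```

In lane 2 the blank's weight hangs on the jaws (fz = -3 N), so I'll press further and drag back.

{"fn": "play_rows", "kwargs": {
  "increments": [
    {"slide":[0,0,1],"angular":[0,0,0],"claw":0.2},
    {"slide":[0,0,0.5],"angular":[0,0,0],"claw":0.2}
  ]
}}

```text
time: 15.75
ee_pos: [0.5876, -0.0168, 0.0314]
tcp_rot: [-180.0, 0.0, 87.3]
wrist_force: [-0.6, 0.7, -3.0]
opening: 0.0554
grasp_force: 29.4
```

{"fn": "play_rows", "kwargs": {
  "increments": [
    {"slide":[0,-2,0.5],"angular":[0,0,0],"claw":0.2},
    {"slide":[0,-2,0],"angular":[0,0,0],"claw":0.2}
  ]
}}

```text
time: 15.95
ee_pos: [0.5834, -0.0166, 0.0309]
tcp_rot: [-180.0, 0.0, 87.3]
wrist_force: [0.8, 0.9, -3.6]
opening: 0.0555
grasp_force: 29.4
```

{"fn": "play_rows", "kwargs": {
  "increments": [
    {"slide":[0,-2,0],"angular":[0,0,0],"claw":0.2}
  ]
}}

```text
time: 16.05
ee_pos: [0.5814, -0.0165, 0.0311]
tcp_rot: [-180.0, 0.0, 87.3]
wrist_force: [0.2, -1.1, -3.2]
opening: 0.0555
grasp_force: 29.4
```

{"fn": "play_rows", "kwargs": {
  "increments": [
    {"slide":[0,-2,0],"angular":[0,0,0],"claw":0.2}
  ]
}}

```text
time: 16.15
ee_pos: [0.5795, -0.0163, 0.0311]
tcp_rot: [180.0, -0.0, 87.3]
wrist_force: [0.0, -0.1, -2.4]
opening: 0.0551
grasp_force: 29.4
```

{"fn": "play_rows", "kwargs": {
  "increments": [
    {"slide":[0,-2,0],"angular":[0,0,0],"claw":0.2}
  ]
}}

```text
time: 16.25
ee_pos: [0.5775, -0.0163, 0.0312]
tcp_rot: [180.0, -0.0, 87.3]
wrist_force: [-0.2, -0.3, -3.7]
opening: 0.0555
grasp_force: 29.4
```

{"fn": "play_rows", "kwargs": {
  "increments": [
    {"slide":[0,0,0],"angular":[0,0,0],"claw":0.6},
    {"slide":[0,0,0],"angular":[0,0,0],"claw":0.6},
    {"slide":[0,0,-2.5],"angular":[0,0,0],"claw":0.6},
    {"slide":[0,0,0],"angular":[0,0,0],"claw":0.6},
    {"slide":[0,0,0],"angular":[0,0,0],"claw":0.6},
    {"slide":[0,0,0],"angular":[0,0,0],"claw":0.6}
  ]
}}

```text
time: 16.85
ee_pos: [0.5778, -0.0163, 0.0336]
tcp_rot: [180.0, -0.0, 87.3]
wrist_force: [0.8, 0.2, -0.4]
opening: 0.0681
grasp_force: 0.0
```

{"fn": "play_rows", "kwargs": {
  "increments": [
    {"slide":[0,0,0],"angular":[0,0,0],"claw":0.2},
    {"slide":[0,0,0],"angular":[0,0,0],"claw":0.2},
    {"slide":[0,0,0],"angular":[0,0,0],"claw":0.2}
  ]
}}

```text
time: 17.15
ee_pos: [0.5778, -0.0163, 0.0337]
tcp_rot: [180.0, -0.0, 87.3]
wrist_force: [-0.1, -0.8, 0.6]
opening: 0.0552
grasp_force: 28.0
```

{"fn": "play_rows", "kwargs": {
  "increments": [
    {"slide":[0,0,1],"angular":[0,0,0],"claw":0.2},
    {"slide":[0,0,0],"angular":[0,0,0],"claw":0.2}
  ]
}}

```text
time: 17.35
ee_pos: [0.5783, -0.0163, 0.0337]
tcp_rot: [179.9, -0.0, 87.3]
wrist_force: [-0.6, -0.2, 7.7]
opening: 0.0554
grasp_force: 28.7
```

{"fn": "play_rows", "kwargs": {
  "increments": [
    {"slide":[0,2,0],"angular":[0,0,0],"claw":0.2},
    {"slide":[0,2,0],"angular":[0,0,0],"claw":0.2}
  ]
}}

```text
time: 17.55
ee_pos: [0.5822, -0.0165, 0.0337]
tcp_rot: [179.9, -0.0, 87.3]
wrist_force: [-1.7, -0.6, 7.9]
opening: 0.0549
grasp_force: 28.7
```

{"fn": "play_rows", "kwargs": {
  "increments": [
    {"slide":[0,2,0],"angular":[0,0,0],"claw":0.2}
  ]
}}

```text
time: 17.65
ee_pos: [0.5842, -0.0166, 0.0337]
tcp_rot: [179.9, -0.0, 87.3]
wrist_force: [-1.5, 0.8, 8.3]
opening: 0.0551
grasp_force: 28.7
```

{"fn": "play_rows", "kwargs": {
  "increments": [
    {"slide":[0,0,-1],"angular":[0,0,0],"claw":0.6},
    {"slide":[0,0,0],"angular":[0,0,0],"claw":0.6},
    {"slide":[0,0,-28],"angular":[0,0,0],"claw":0.6},
    {"slide":[32,-1,0],"angular":[0,0,0],"claw":0.6},
    {"slide":[32,0,0],"angular":[0,0,0],"claw":0.6},
    {"slide":[32,0,0],"angular":[0,0,0],"claw":0.6},
    {"slide":[0,0,14],"angular":[0,0,0],"claw":0.6},
    {"slide":[0,0,14],"angular":[0,0,0],"claw":0.6}
  ]
}}

```text
time: 18.45
ee_pos: [0.5871, 0.0798, 0.0327]
tcp_rot: [180.0, 0.0, 87.3]
wrist_force: [0.1, -0.1, 0.4]
opening: 0.0682
grasp_force: 0.0
```

{"fn": "play_rows", "kwargs": {
  "increments": [
    {"slide":[0,0,0],"angular":[0,0,0],"claw":0.6},
    {"slide":[0,0,0],"angular":[0,0,0],"claw":0.6},
    {"slide":[0,0,0],"angular":[0,0,0],"claw":0.6},
    {"slide":[0,0,0],"angular":[0,0,0],"claw":0.2},
    {"slide":[0,0,0],"angular":[0,0,0],"claw":0.2},
    {"slide":[0,0,0],"angular":[0,0,0],"claw":0.2}
  ]
}}

```text
time: 19.05
ee_pos: [0.5877, 0.0792, 0.0343]
tcp_rot: [179.9, -0.0, 87.2]
wrist_force: [0.2, -0.8, 3.7]
opening: 0.0556
grasp_force: 28.2
```

{"fn": "play_rows", "kwargs": {
  "increments": [
    {"slide":[0,0,1],"angular":[0,0,0],"claw":0.2},
    {"slide":[0,0,0],"angular":[0,0,0],"claw":0.2}
  ]
}}

```text
time: 19.25
ee_pos: [0.5882, 0.0794, 0.0343]
tcp_rot: [179.8, -0.0, 87.3]
wrist_force: [-1.6, -1.3, 9.2]
opening: 0.0555
grasp_force: 28.9
```

{"fn": "play_rows", "kwargs": {
  "increments": [
    {"slide":[0,-2,0],"angular":[0,0,0],"claw":0.2},
    {"slide":[0,-2,0],"angular":[0,0,0],"claw":0.2}
  ]
}}

```text
time: 19.45
ee_pos: [0.5845, 0.0797, 0.0343]
tcp_rot: [179.8, -0.0, 87.3]
wrist_force: [1.3, -0.9, 9.0]
opening: 0.055
grasp_force: 28.8
```

{"fn": "play_rows", "kwargs": {
  "increments": [
    {"slide":[0,-2,0],"angular":[0,0,0],"claw":0.2}
  ]
}}

```text
time: 19.55
ee_pos: [0.5825, 0.0799, 0.0343]
tcp_rot: [179.8, -0.0, 87.3]
wrist_force: [1.0, -0.7, 9.2]
opening: 0.0554
grasp_force: 28.8
```

{"fn": "play_rows", "kwargs": {
  "increments": [
    {"slide":[0,-2,0],"angular":[0,0,0],"claw":0.2}
  ]
}}

```text
time: 19.65
ee_pos: [0.5805, 0.08, 0.0343]
tcp_rot: [179.8, -0.0, 87.3]
wrist_force: [1.5, 0.1, 8.9]
opening: 0.0553
grasp_force: 28.8
```

{"fn": "play_rows", "kwargs": {
  "increments": [
    {"slide":[0,0,-1],"angular":[0,0,0],"claw":0.6},
    {"slide":[0,0,0],"angular":[0,0,0],"claw":0.6},
    {"slide":[0,0,-28],"angular":[0,0,0],"claw":0.6},
    {"slide":[-48,1,0],"angular":[0,0,0],"claw":0.6},
    {"slide":[-48,1,0],"angular":[0,0,0],"claw":0.6},
    {"slide":[-48,1,0],"angular":[0,0,0],"claw":0.6},
    {"slide":[0,0,10],"angular":[0,0,0],"claw":0.6},
    {"slide":[0,0,18],"angular":[0,0,0],"claw":0.6}
  ]
}}

```text
time: 20.45
ee_pos: [0.5763, -0.0659, 0.0352]
tcp_rot: [179.8, 0.0, 87.1]
wrist_force: [-0.5, -0.4, 0.1]
opening: 0.0687
grasp_force: 0.0
```

{"fn": "play_rows", "kwargs": {
  "increments": [
    {"slide":[0,0,0],"angular":[0,0,0],"claw":0.6},
    {"slide":[0,0,0],"angular":[0,0,0],"claw":0.6},
    {"slide":[0,0,0],"angular":[0,0,0],"claw":0.6},
    {"slide":[0,0,0],"angular":[0,0,0],"claw":0.2},
    {"slide":[0,0,0],"angular":[0,0,0],"claw":0.2},
    {"slide":[0,0,0],"angular":[0,0,0],"claw":0.2}
  ]
}}

```text
time: 21.05
ee_pos: [0.5758, -0.064, 0.0343]
tcp_rot: [179.9, -0.0, 87.3]
wrist_force: [-0.9, 0.4, 4.5]
opening: 0.0556
grasp_force: 27.8
```

{"fn": "play_rows", "kwargs": {
  "increments": [
    {"slide":[0,0,1],"angular":[0,0,0],"claw":0.2},
    {"slide":[0,0,0],"angular":[0,0,0],"claw":0.2}
  ]
}}

```text
time: 21.25
ee_pos: [0.5763, -0.0642, 0.0342]
tcp_rot: [179.8, 0.0, 87.3]
wrist_force: [-0.2, 0.6, 10.8]
opening: 0.0556
grasp_force: 28.4
```

{"fn": "play_rows", "kwargs": {
  "increments": [
    {"slide":[0,-2,0],"angular":[0,0,0],"claw":0.2},
    {"slide":[0,-2,0],"angular":[0,0,0],"claw":0.2}
  ]
}}

```text
time: 21.45
ee_pos: [0.5725, -0.0641, 0.0342]
tcp_rot: [179.8, 0.0, 87.3]
wrist_force: [0.9, 0.4, 9.9]
opening: 0.0549
grasp_force: 28.3
```

{"fn": "play_rows", "kwargs": {
  "increments": [
    {"slide":[0,-2,0],"angular":[0,0,0],"claw":0.2}
  ]
}}

```text
time: 21.55
ee_pos: [0.5705, -0.0641, 0.0342]
tcp_rot: [179.8, 0.0, 87.3]
wrist_force: [1.1, -0.1, 9.7]
opening: 0.0555
grasp_force: 28.3
```

{"fn": "play_rows", "kwargs": {
  "increments": [
    {"slide":[0,-2,0],"angular":[0,0,0],"claw":0.2}
  ]
}}

```text
time: 21.65
ee_pos: [0.5686, -0.0639, 0.0342]
tcp_rot: [179.8, 0.0, 87.3]
wrist_force: [0.8, 0.5, 9.9]
opening: 0.0554
grasp_force: 28.3
```

Drag-to-load ratios for lanes 1 to 4 are about 0.08, 0.15, 0.30 and 0.11. Lane 3 is the highest in both tests, so it should be the rough one. I'll go to lane 3, grip, and draw it out faster, reading the drag as it comes.

{"fn": "play_rows", "kwargs": {
  "increments": [
    {"slide":[0,0,-1],"angular":[0,0,0],"claw":0.6},
    {"slide":[0,0,0],"angular":[0,0,0],"claw":0.6},
    {"slide":[0,0,-28],"angular":[0,0,0],"claw":0.6},
    {"slide":[32,2,0],"angular":[0,0,0],"claw":0.6},
    {"slide":[32,3,0],"angular":[0,0,0],"claw":0.6},
    {"slide":[32,3,0],"angular":[0,0,0],"claw":0.6},
    {"slide":[0,0,10],"angular":[0,0,0],"claw":0.6},
    {"slide":[0,0,18],"angular":[0,0,0],"claw":0.6}
  ]
}}

```text
time: 22.45
ee_pos: [0.5806, 0.0324, 0.0338]
tcp_rot: [179.9, 0.0, 87.4]
wrist_force: [0.1, 0.6, -0.3]
opening: 0.0682
grasp_force: 0.0
```

{"fn": "play_rows", "kwargs": {
  "increments": [
    {"slide":[0,0,0],"angular":[0,0,0],"claw":0.6},
    {"slide":[0,0,0],"angular":[0,0,0],"claw":0.6},
    {"slide":[0,0,0],"angular":[0,0,0],"claw":0.6},
    {"slide":[0,0,0],"angular":[0,0,0],"claw":0.2},
    {"slide":[0,0,0],"angular":[0,0,0],"claw":0.2},
    {"slide":[0,0,0],"angular":[0,0,0],"claw":0.2}
  ]
}}

```text
time: 23.05
ee_pos: [0.5805, 0.0314, 0.0346]
tcp_rot: [179.9, 0.0, 87.2]
wrist_force: [-0.5, -1.3, 5.9]
opening: 0.0556
grasp_force: 28.0
```

{"fn": "play_rows", "kwargs": {
  "increments": [
    {"slide":[0,0,0.5],"angular":[0,0,0],"claw":0.2},
    {"slide":[0,0,0],"angular":[0,0,0],"claw":0.2}
  ]
}}

```text
time: 23.25
ee_pos: [0.5805, 0.0314, 0.0346]
tcp_rot: [179.9, 0.0, 87.2]
wrist_force: [-1.9, -1.3, 9.8]
opening: 0.0553
grasp_force: 28.4
```

{"fn": "play_rows", "kwargs": {
  "increments": [
    {"slide":[0,-4,0],"angular":[0,0,0],"claw":0.2},
    {"slide":[0,-4,0],"angular":[0,0,0],"claw":0.2}
  ]
}}

```text
time: 23.45
ee_pos: [0.5734, 0.032, 0.0346]
tcp_rot: [179.8, -0.0, 87.2]
wrist_force: [2.8, -0.7, 7.2]
opening: 0.0557
grasp_force: 28.1
```

{"fn": "play_rows", "kwargs": {
  "increments": [
    {"slide":[0,-4,0],"angular":[0,0,0],"claw":0.2}
  ]
}}

```text
time: 23.55
ee_pos: [0.5693, 0.0323, 0.0346]
tcp_rot: [179.8, -0.0, 87.2]
wrist_force: [2.6, 0.2, 5.5]
opening: 0.0553
grasp_force: 28.1
```

Again about 0.3, against 0.15 or less for the others. Lane 3 it is, so I'll draw it fully out and release.

{"fn": "play_rows", "kwargs": {
  "increments": [
    {"slide":[0,-10,-0.5],"angular":[0,0,0],"claw":0.2},
    {"slide":[0,-10,0],"angular":[0,0,0],"claw":0.2},
    {"slide":[0,-10,0],"angular":[0,0,0],"claw":0.2},
    {"slide":[0,-10,0],"angular":[0,0,0],"claw":0.2},
    {"slide":[0,-10,0],"angular":[0,0,0],"claw":0.2}
  ]
}}

```text
time: 24.05
ee_pos: [0.5182, 0.0347, 0.0346]
tcp_rot: [179.9, -0.0, 87.3]
wrist_force: [2.9, -0.4, 6.5]
opening: 0.0552
grasp_force: 28.1
```

{"fn": "play_rows", "kwargs": {
  "increments": [
    {"slide":[0,-10,0],"angular":[0,0,0],"claw":0.2},
    {"slide":[0,-10,0],"angular":[0,0,0],"claw":0.2},
    {"slide":[0,0,0],"angular":[0,0,0],"claw":0.2},
    {"slide":[0,0,0],"angular":[0,0,0],"claw":0.9},
    {"slide":[0,0,0],"angular":[0,0,0],"claw":0.9},
    {"slide":[0,0,0],"angular":[0,0,0],"claw":0.9},
    {"slide":[0,0,0],"angular":[0,0,0],"claw":0.9}
  ]
}}

```text
time: 24.75
ee_pos: [0.4979, 0.0356, 0.0333]
tcp_rot: [-180.0, 0.0, 87.3]
wrist_force: [0.0, 0.3, -0.0]
opening: 0.0808
grasp_force: 0.0
```

{"fn": "play_rows", "kwargs": {
  "increments": [
    {"slide":[0,0,-20],"angular":[0,0,0],"claw":1},
    {"slide":[0,0,-40],"angular":[0,0,0],"claw":1},
    {"slide":[0,0,-40],"angular":[0,0,0],"claw":1},
    {"slide":[0,0,0],"angular":[0,0,0],"claw":1},
    {"slide":[0,0,0],"angular":[0,0,0],"claw":1},
    {"slide":[0,0,0],"angular":[0,0,0],"claw":1}
  ]
}}

```text
time: 25.35
ee_pos: [0.4976, 0.0355, 0.1323]
tcp_rot: [-179.9, 0.0, 87.3]
wrist_force: [0.0, -1.1, 0.4]
opening: 0.0853
grasp_force: 0.0
```

Run:
```python
from h import *
im,ci=snap('wrist','w3'); o=bot.get_obs(); print(plate(o['ee_pos']),o['ee_pos'],o['tcp_rot'])
hsv=cv2.cvtColor(im,cv2.COLOR_BGR2HSV); g=cv2.cvtColor(im,cv2.COLOR_BGR2GRAY)
m2=((hsv[:,:,1]<35)&(g>50)).astype(np.uint8)*255; m2=cv2.morphologyEx(m2,cv2.MORPH_OPEN,np.ones((5,5)))
for q in cv2.findContours(m2,0,2)[0]:
    if cv2.contourArea(q)>1500:
        Q=p2w(q[:,0],.030,ci)[:,:2].astype(np.float32)*1000; r=cv2.minAreaRect(Q); print(cv2.boundingRect(q),r,plate(np.array(r[0])/1000))
```

```text
[-46.63724812  24.12410201] [0.49741884 0.03553869 0.13207921] [-1.79866769e+02  1.41892123e-02  8.72537275e+01]
(338, 321, 61, 46) ((563.0294799804688, -61.45136260986328), (37.681880950927734, 44.90787124633789), 86.44192504882812) [ 23.35477719 -69.75317669]
(228, 187, 89, 58) ((498.15570068359375, 37.16065979003906), (38.00545120239258, 55.82585525512695), 87.29487609863281) [-45.97558468  25.77817484]
(352, 111, 98, 60) ((579.1236572265625, 81.20699310302734), (35.77640914916992, 58.98143768310547), 87.56951141357422) [32.88597487 73.49341233]
(0, 0, 560, 390) ((504.36553955078125, 34.82182312011719), (265.8736877441406, 412.2790832519531), 87.35839080810547) [-39.6649668   23.72674664]
```

View pics/w3.png

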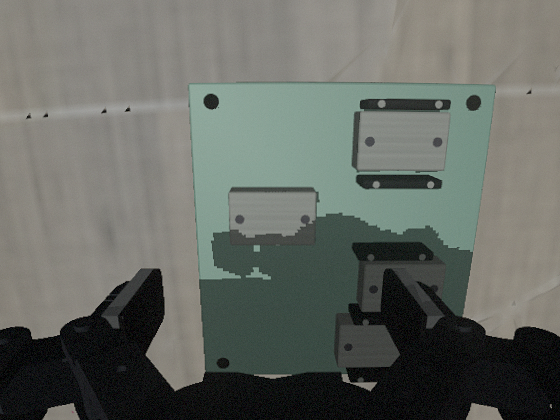

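The blank lies free on the front at (272,217), about (0.498,0.036), with yaw -2.7°. The other three are between their rails. I'll turn the tool 90° and grip it by the long sides.

{"fn": "play_rows", "kwargs": {
  "increments": [
    {"slide":[0,0,0],"angular":[0,0,8.2],"claw":1},
    {"slide":[0,0,0],"angular":[0,0,8.2],"claw":1},
    {"slide":[0,0,0],"angular":[0,0,8.2],"claw":1},
    {"slide":[0,0,0],"angular":[0,0,8.2],"claw":1},
    {"slide":[0,0,0],"angular":[0,0,8.2],"claw":1},
    {"slide":[0,0,0],"angular":[0,0,8.2],"claw":1},
    {"slide":[0,0,0],"angular":[0,0,8.2],"claw":1},
    {"slide":[0,0,0],"angular":[0,0,8.2],"claw":1}
  ]
}}

```text
time: 26.2
ee_pos: [0.4974, 0.0355, 0.1321]
tcp_rot: [-180.0, 0.1, 21.3]
wrist_force: [-1.0, 0.1, -0.8]
opening: 0.0854
grasp_force: 0.0
```

{"fn": "play_rows", "kwargs": {
  "increments": [
    {"slide":[0,0,0],"angular":[0,0,8.2],"claw":1},
    {"slide":[0,0,0],"angular":[0,0,8.2],"claw":1},
    {"slide":[0,0,0],"angular":[0,0,7.8],"claw":1},
    {"slide":[0,0,0],"angular":[0,0,0],"claw":1},
    {"slide":[0,0,35],"angular":[0,0,0],"claw":1},
    {"slide":[0,0,15],"angular":[0,0,0],"claw":0.6},
    {"slide":[0,0,0],"angular":[0,0,0],"claw":0.6}
  ]
}}

```text
time: 26.9
ee_pos: [0.496, 0.0057, 0.0806]
tcp_rot: [-178.7, 0.3, -0.0]
wrist_force: [0.1, 0.1, 0.0]
opening: 0.0684
grasp_force: 0.0
```

Run:
```python
from h import *
o=bot.get_obs(); print(o['q'].round(2),o['qd'].round(2),o['ee_pos'],o['tcp_rot'])
```

```text
[-5.0000e-02 -1.8900e+00 -1.5740e+01  7.6500e+01  1.3200e+00  1.7998e+02] [ 0.   -1.19  3.43  2.1  -0.03 -0.06] [0.49600846 0.0056754  0.08055547] [-1.78675259e+02  3.49414788e-01 -3.89136837e-02]
```

{"fn": "play_rows", "kwargs": {
  "increments": [
    {"slide":[0,0,0],"angular":[0,0,0],"claw":0.6},
    {"slide":[0,0,0],"angular":[0,0,0],"claw":0.6}
  ]
}}

```text
time: 27.1
ee_pos: [0.4985, 0.0057, 0.0847]
tcp_rot: [-178.7, -0.0, -0.0]
wrist_force: [-0.1, 0.4, 0.2]
opening: 0.0684
grasp_force: 0.0
```

Run:
```python
from h import *
o=bot.get_obs(); print(o['q'].round(2),o['qd'].round(2),o['ee_pos'],o['tcp_rot'])
```

```text
[-6.0000e-02 -2.0400e+00 -1.5410e+01  7.6580e+01  1.3300e+00  1.7998e+02] [-0.03 -0.23  0.18 -0.18  0.05  0.  ] [0.49851543 0.00566907 0.08472473] [-1.78673318e+02 -4.99618167e-02 -3.96798470e-02]
```

The last joint hit its 180° limit, so the jaws can't be set from this side. The half-turn-equivalent yaw of about 177° is reachable, so I'll turn back the other way.

{"fn": "play_rows", "kwargs": {
  "increments": [
    {"slide":[0,0,-20],"angular":[0,0,-8.2],"claw":1},
    {"slide":[0,0,0],"angular":[0,0,-8.2],"claw":1},
    {"slide":[0,0,0],"angular":[0,0,-8.2],"claw":1},
    {"slide":[0,0,0],"angular":[0,0,-8.2],"claw":1},
    {"slide":[0,0,0],"angular":[0,0,-8.2],"claw":1},
    {"slide":[0,0,0],"angular":[0,0,-8.2],"claw":1},
    {"slide":[0,0,0],"angular":[0,0,-8.2],"claw":1},
    {"slide":[0,0,0],"angular":[0,0,-8.2],"claw":1}
  ]
}}

```text
time: 27.9
ee_pos: [0.4986, 0.0051, 0.1049]
tcp_rot: [-179.5, -1.2, 65.9]
wrist_force: [0.6, -0.6, 0.1]
opening: 0.0853
grasp_force: 0.0
```

{"fn": "play_rows", "kwargs": {
  "increments": [
    {"slide":[0,0,0],"angular":[0,0,-8.2],"claw":1},
    {"slide":[0,0,0],"angular":[0,0,-8.2],"claw":1},
    {"slide":[0,0,0],"angular":[0,0,-8.2],"claw":1},
    {"slide":[0,0,0],"angular":[0,0,-8.2],"claw":1},
    {"slide":[0,0,0],"angular":[0,0,-8.2],"claw":1},
    {"slide":[0,0,0],"angular":[0,0,-8.2],"claw":1},
    {"slide":[0,0,0],"angular":[0,0,-8.2],"claw":1},
    {"slide":[0,0,0],"angular":[0,0,-8.2],"claw":1}
  ]
}}

```text
time: 28.7
ee_pos: [0.4986, 0.0051, 0.1049]
tcp_rot: [179.1, -0.9, 131.5]
wrist_force: [0.2, -0.4, -0.5]
opening: 0.0857
grasp_force: 0.0
```

{"fn": "play_rows", "kwargs": {
  "increments": [
    {"slide":[0,0,0],"angular":[0,0,-8.2],"claw":1},
    {"slide":[0,0,0],"angular":[0,0,-8.2],"claw":1},
    {"slide":[0,0,0],"angular":[0,0,-8.2],"claw":1},
    {"slide":[0,0,0],"angular":[0,0,-8.2],"claw":1},
    {"slide":[0,0,0],"angular":[0,0,-8.2],"claw":1},
    {"slide":[0,0,0],"angular":[0,0,0],"claw":1},
    {"slide":[0,0,0],"angular":[0,0,0],"claw":1}
  ]
}}

```text
time: 29.4
ee_pos: [0.4984, 0.0051, 0.1044]
tcp_rot: [178.7, -0.1, 171.9]
wrist_force: [-0.1, -0.7, -0.1]
opening: 0.0851
grasp_force: 0.0
```

Run:
```python
from h import *
o=bot.get_obs(); print(o['q'].round(2),o['ee_pos'],o['tcp_rot'],plate(o['ee_pos']))
```

```text
[ -0.12  -2.44 -13.61  78.79   1.33   7.97] [0.49835698 0.00507251 0.1043741 ] [ 1.78680726e+02 -1.45242842e-01  1.71905308e+02] [-44.30212396  -6.26693747]
```

```bash
cat >> h.py <<'E'
from scipy.spatial.transform import Rotation as Ro
def to(p,rpy):
    o=bot.get_obs(); R=Ro.from_euler('xyz',o['tcp_rot'],degrees=True); T=Ro.from_euler('xyz',rpy,degrees=True)
    # turn first, then slide in the turned frame
    print('turn',(R.inv()*T).as_rotvec(degrees=True).round(2),'slide after',(T.inv().apply(np.array(p)-o['ee_pos'])*1000).round(1))
E
python3 -c "
from h import *
to([.4976,.0365,.060],[180,0,177.3])"
```

```text
turn [ 1.33 -0.08 -5.4 ] slide after [ 2.2 31.4 44.4]
```

{"fn": "play_rows", "kwargs": {
  "increments": [
    {"slide":[0,0,0],"angular":[1.33,-0.08,-5.4],"claw":1},
    {"slide":[1,15.5,0],"angular":[0,0,0],"claw":1},
    {"slide":[1,16,0],"angular":[0,0,0],"claw":1},
    {"slide":[0,0,22],"angular":[0,0,0],"claw":0.9},
    {"slide":[0,0,22],"angular":[0,0,0],"claw":0.9},
    {"slide":[0,0,0],"angular":[0,0,0],"claw":0.9},
    {"slide":[0,0,0],"angular":[0,0,0],"claw":0.9}
  ]
}}

```text
time: 30.1
ee_pos: [0.4972, 0.0365, 0.0601]
tcp_rot: [-180.0, -0.1, 177.4]
wrist_force: [-0.2, 0.1, -0.6]
opening: 0.0814
grasp_force: 0.0
```

```bash
python3 -c "
from h import *
to([.4976,.0365,.034],[180,0,177.3])"
```

```text
turn [-0.01 -0.08  0.12] slide after [-0.4  0.  26.1]
```

{"fn": "play_rows", "kwargs": {
  "increments": [
    {"slide":[0,0,13],"angular":[0,0,0],"claw":0.8},
    {"slide":[0,0,13],"angular":[0,0,0],"claw":0.7},
    {"slide":[0,0,0],"angular":[0,0,0],"claw":0.6},
    {"slide":[0,0,0],"angular":[0,0,0],"claw":0.5},
    {"slide":[0,0,0],"angular":[0,0,0],"claw":-0.4},
    {"slide":[0,0,0],"angular":[0,0,0],"claw":-0.4},
    {"slide":[0,0,0],"angular":[0,0,0],"claw":-0.4},
    {"slide":[0,0,0],"angular":[0,0,0],"claw":-0.4}
  ],
  "squeeze": 45
}}

```text
time: 30.9
ee_pos: [0.4977, 0.0365, 0.0343]
tcp_rot: [-180.0, 0.0, 177.5]
wrist_force: [-0.5, -0.3, 5.2]
opening: 0.0349
grasp_force: 46.5
```

{"fn": "play_rows", "kwargs": {
  "increments": [
    {"slide":[0,0,-15],"angular":[0,0,0],"claw":-0.4},
    {"slide":[0,0,-30],"angular":[0,0,0],"claw":-0.4},
    {"slide":[0,0,-40],"angular":[0,0,0],"claw":-0.4},
    {"slide":[0,0,-30],"angular":[0,0,0],"claw":-0.4},
    {"slide":[0,0,0],"angular":[0,0,0],"claw":-0.4}
  ]
}}

```text
time: 31.4
ee_pos: [0.499, 0.0367, 0.1537]
tcp_rot: [180.0, 0.3, 177.5]
wrist_force: [-0.0, -0.4, -2.5]
opening: 0.0348
grasp_force: 45.8
```

Run:
```python
from h import *
o=bot.get_obs(); print(o['q'].round(2),o['ee_pos'],o['tcp_rot'],o['opening'],o['wrist_force'])
to([.595,-.307,.20],[180,0,192]);snap('side','s3');snap('scene','sc3')
```

```text
[ 4.2  -2.96 -8.65 83.99  0.    6.66] [0.49904526 0.03667245 0.15369544] [179.96246416   0.31125001 177.53737865] 0.034848172750918 [-0.0368261  -0.43621822 -2.54903525]
turn [ -0.     0.31 -14.46] slide after [ -22.4 -356.1  -46.3]
```

{"fn": "play_rows", "kwargs": {
  "increments": [
    {"slide":[0,0,-23],"angular":[0,0.15,-7.2],"claw":-0.4},
    {"slide":[0,0,-23],"angular":[0,0.15,-7.2],"claw":-0.4},
    {"slide":[-3,-45,0],"angular":[0,0,0],"claw":-0.4},
    {"slide":[-3,-45,0],"angular":[0,0,0],"claw":-0.4},
    {"slide":[-3,-45,0],"angular":[0,0,0],"claw":-0.4},
    {"slide":[-3,-45,0],"angular":[0,0,0],"claw":-0.4},
    {"slide":[-3,-45,0],"angular":[0,0,0],"claw":-0.4},
    {"slide":[-3,-45,0],"angular":[0,0,0],"claw":-0.4}
  ]
}}

```text
time: 32.3
ee_pos: [0.5705, -0.2255, 0.1922]
tcp_rot: [179.8, -0.5, -168.1]
wrist_force: [1.8, 0.2, -2.7]
opening: 0.0348
grasp_force: 45.9
```

{"fn": "play_rows", "kwargs": {
  "increments": [
    {"slide":[-3,-45,0],"angular":[0,0,0],"claw":-0.4},
    {"slide":[-2,-40,0],"angular":[0,0,0],"claw":-0.4},
    {"slide":[0,0,0],"angular":[0,0,0],"claw":-0.4},
    {"slide":[0,0,0],"angular":[0,0,0],"claw":-0.4},
    {"slide":[0,0,0],"angular":[0,0,0],"claw":-0.4}
  ]
}}

```text
time: 32.8
ee_pos: [0.593, -0.3052, 0.193]
tcp_rot: [179.9, -0.5, -168.0]
wrist_force: [0.1, -0.2, -3.1]
opening: 0.035
grasp_force: 46.2
```

Run:
```python
from h import *
im,ci=snap('wrist','w4'); o=bot.get_obs(); print(o['q'].round(1),o['ee_pos'],o['tcp_rot'])
hsv=cv2.cvtColor(im,cv2.COLOR_BGR2HSV)
m=cv2.inRange(hsv,(106,90,40),(128,255,255))
k=max(cv2.findContours(m,0,2)[0],key=cv2.contourArea); h=cv2.convexHull(k); ap=cv2.approxPolyDP(h,4,True)[:,0]
print(cv2.contourArea(k),np.c_[ap,p2w(ap,.008,ci)[:,:2].round(4)].tolist())
```

```text
[-27.1  21.3  23.1  92.2  -0.2 -39.1] [ 0.59315258 -0.30495225  0.19361992] [ 179.89981913   -0.41114384 -168.01297407]
15077.0 [[217.0, 19.0, 0.4657, -0.3769], [327.0, 21.0, 0.4493, -0.2927], [321.0, 159.0, 0.5551, -0.2719], [218.0, 157.0, 0.5715, -0.3571]]
```

View pics/w4.png

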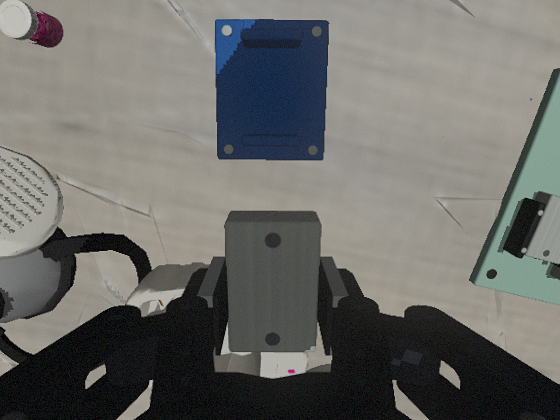

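The wrist view shows the blue cradle at (272,89), screw holes at its corners, and the blank held straight in the jaws at (273,290). The plate is to the right, and the red vial is at (35,22).

Run:
```python
from h import *
im=cv2.imread('pics/w4.png'); ci=np.load('pics/w4.npy',allow_pickle=True).item()
g=cv2.cvtColor(im,cv2.COLOR_BGR2GRAY)
def cen(u,v,dark=False,r=8):
    p=g[v-r:v+r+1,u-r:u+r+1].astype(np.uint8); p=255-p if dark else p
    t,m=cv2.threshold(p,0,255,cv2.THRESH_OTSU); q=max(cv2.findContours(m,0,2)[0],key=cv2.contourArea); M=cv2.moments(q); return (u-r+M['m10']/M['m00'],v-r+M['m01']/M['m00'])
H=[cen(*a) for a in ((227,31),(317,31),(313,150),(229,150))]; W=p2w(H,.008,ci)[:,:2]; print(np.round(H,1).tolist(),W.round(4).tolist(),W.mean(0))
print([round(float(np.degrees(np.arctan2(*(W[a]-W[b])[::-1]))),2) for a,b in ((3,0),(2,1))], np.linalg.norm(W[3]-W[0]),np.linalg.norm(W[1]-W[0]))
B=[cen(273,240,True,12),cen(272,339,True,12)]; b=p2w(B,.189,ci); print(B,b.round(4),b.mean(0),np.linalg.norm(b[0]-b[1]))
# same screws in scene/side check: cradle blue hull centre from side3
for f in('s3','sc3'):
    i2=cv2.imread(f'pics/{f}.png'); c2=np.load(f'pics/{f}.npy',allow_pickle=True).item()
    m=cv2.inRange(cv2.cvtColor(i2,cv2.COLOR_BGR2HSV),(106,90,40),(128,255,255)); k=max(cv2.findContours(m,0,2)[0],key=cv2.contourArea)
    ap=cv2.approxPolyDP(cv2.convexHull(k),2,True)[:,0]; print(f,np.c_[ap,p2w(ap,.008,c2)[:,:2].round(4)].tolist())
```

```text
[[226.5, 29.8], [316.3, 30.8], [312.4, 149.8], [228.1, 148.9]] [[0.472, -0.3682], [0.4582, -0.2992], [0.5491, -0.2808], [0.563, -0.35]] [ 0.51059191 -0.32453304]
[11.31, 11.45] 0.09280446459975955 0.07033502915355698
[(272.5202312138728, 239.9277456647399), (272.1666666666667, 338.68939393939394)] [[ 0.573  -0.3106  0.189 ]
 [ 0.6142 -0.302   0.189 ]] [ 0.5935781 -0.3062702  0.189    ] 0.04205095967470479
s3 [[340.0, 251.0, 0.5666, -0.3542], [308.0, 271.0, 0.4666, -0.3753], [281.0, 253.0, 0.4475, -0.2968], [293.0, 242.0, 0.4919, -0.2763], [317.0, 229.0, 0.5687, -0.2614], [327.0, 234.0, 0.5781, -0.2889]]
sc3 [[347.0, 208.0, 0.4672, -0.3734], [325.0, 221.0, 0.4447, -0.2885], [320.0, 219.0, 0.4593, -0.2845], [321.0, 197.0, 0.5543, -0.3573], [337.0, 197.0, 0.5306, -0.3916]]
```

```bash
python3 -c "
from h import *
to([.5101,-.3235,.08],[180,0,191.4])"
```

```text
turn [ 0.1  -0.41  0.59] slide after [ 85.1  -1.8 113.6]
```

{"fn": "play_rows", "kwargs": {
  "increments": [
    {"slide":[20,-0.8,0],"angular":[0.1,-0.41,0.59],"claw":-0.4},
    {"slide":[25,-0.5,0],"angular":[0,0,0],"claw":-0.4},
    {"slide":[25,-0.5,0],"angular":[0,0,0],"claw":-0.4},
    {"slide":[15,0,30],"angular":[0,0,0],"claw":-0.4},
    {"slide":[0,0,40],"angular":[0,0,0],"claw":-0.4},
    {"slide":[0,0,30],"angular":[0,0,0],"claw":-0.4},
    {"slide":[0,0,13],"angular":[0,0,0],"claw":-0.4},
    {"slide":[0,0,0],"angular":[0,0,0],"claw":-0.4}
  ]
}}

```text
time: 33.65
ee_pos: [0.5099, -0.3235, 0.0799]
tcp_rot: [179.9, -0.1, -168.6]
wrist_force: [-0.0, -0.3, -2.7]
opening: 0.0346
grasp_force: 46.2
```

{"fn": "play_rows", "kwargs": {
  "increments": [
    {"slide":[0,0,0],"angular":[0,0,0],"claw":-0.4},
    {"slide":[0,0,0],"angular":[0,0,0],"claw":-0.4}
  ]
}}

```text
time: 33.85
ee_pos: [0.5116, -0.3251, 0.0834]
tcp_rot: [-179.8, 0.2, -168.6]
wrist_force: [1.4, -0.7, -2.3]
opening: 0.0346
grasp_force: 46.2
```

Run:
```python
from h import *
w,ci=snap('wrist','w5'); s,_=snap('side','s5')
to([.5101,-.3235,.08],[180,0,191.4])
s=cv2.resize(s[200:290,240:370],None,fx=4,fy=4,interpolation=2)
w2=w; 
out=np.zeros((420+365,560,3),np.uint8); out=np.zeros((600,800,3),np.uint8)
a=cv2.resize(w,(400,300)); out[:300,:400]=a; out[:s.shape[0]*400//s.shape[1],400:]=cv2.resize(s,(400,s.shape[0]*400//s.shape[1]))
out[300:600,:400]=cv2.resize(w[150:390,120:440],(400,300))
cv2.imwrite('pics/c5.png',out)
```

```text
turn [-0.15  0.15 -0.04] slide after [1.  1.9 2.9]
```

View pics/c5.png

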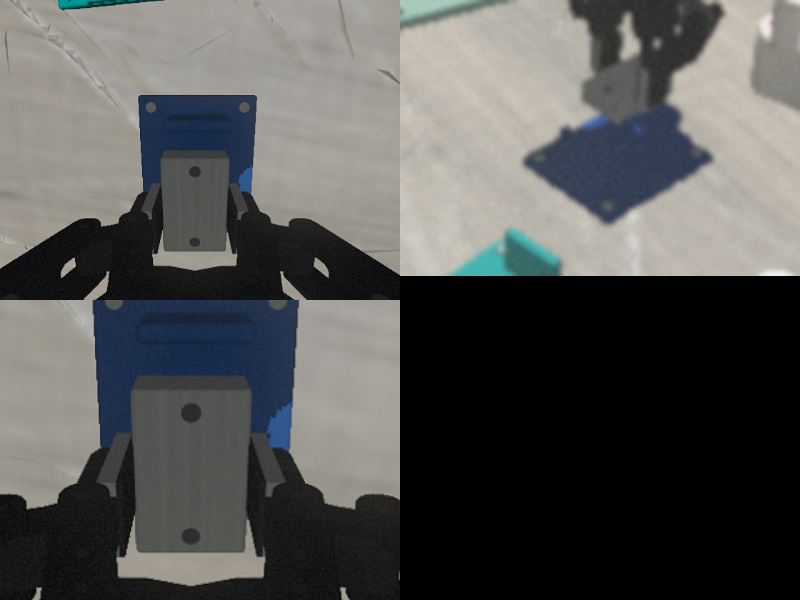

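The blank at (195,200) is above the cradle. The near cheek and both near screw holes, (151,107) and (245,107) in the small view, can be seen and used to check the alignment.

Run:
```python
from h import *
im=cv2.imread('pics/w5.png'); ci=np.load('pics/w5.npy',allow_pickle=True).item(); o=bot.get_obs()
g=cv2.cvtColor(im,cv2.COLOR_BGR2GRAY)
def cen(u,v,dark=False,r=10):
    p=g[v-r:v+r+1,u-r:u+r+1]; p=255-p if dark else p
    t,m=cv2.threshold(p,0,255,cv2.THRESH_OTSU); q=max(cv2.findContours(m,0,2)[0],key=cv2.contourArea); M=cv2.moments(q); return (u-r+M['m10']/M['m00'],v-r+M['m01']/M['m00'])
H=[cen(211,150,r=8),cen(343,150,r=8)]; W=p2w(H,.008,ci)[:,:2]; a=np.radians(11.4); ux=np.array([np.cos(a),np.sin(a)])
print(H,W.round(4),np.linalg.norm(W[0]-W[1]), 'centre',W.mean(0)+.0464*ux)
top=o['ee_pos'][2]-.0043
B=[cen(273,240,True,12),cen(273,338,True,12)]; b=p2w(B,top,ci)[:,:2]; print(B,b.mean(0),np.linalg.norm(b[0]-b[1]),o['ee_pos'],o['tcp_rot'])
print('inner cheek edge',[(v,((p2w([(278,v)],.042,ci)[0,:2]-[.5106,-.3245])@ux).round(4)) for v in (160,170,184)])
print(g[150:195,278].tolist())
```

```text
[(210.57324106113035, 149.94694348327567), (341.70601851851853, 149.98958333333334)] [[ 0.4728 -0.3684]
 [ 0.4588 -0.2989]] 0.07090743319792293 centre [ 0.51126728 -0.32446713]
[(272.5202312138728, 239.9277456647399), (272.15861214374223, 338.6456009913259)] [ 0.51272063 -0.3261068 ] 0.04253776386561613 [ 0.51141293 -0.32514023  0.08291148] [-1.79847225e+02  1.51777232e-01 -1.68642502e+02]
inner cheek edge [(160, np.float64(-0.0446)), (170, np.float64(-0.04)), (184, np.float64(-0.0336))]
[49, 46, 44, 48, 49, 44, 49, 42, 47, 40, 39, 36, 43, 37, 38, 35, 36, 35, 40, 37, 42, 45, 43, 46, 47, 47, 45, 41, 43, 42, 39, 41, 37, 36, 34, 39, 41, 41, 41, 38, 40, 44, 40, 39, 38]
```

Alignment is good to about 1.5 mm. I'll make a small correction and lower gently.

{"fn": "play_rows", "kwargs": {
  "increments": [
    {"slide":[1.2,1.9,0],"angular":[0,0,0],"claw":-0.4},
    {"slide":[0,0,8],"angular":[0,0,0],"claw":-0.4},
    {"slide":[0,0,8],"angular":[0,0,0],"claw":-0.4},
    {"slide":[0,0,8],"angular":[0,0,0],"claw":-0.4},
    {"slide":[0,0,0],"angular":[0,0,0],"claw":-0.4},
    {"slide":[0,0,0],"angular":[0,0,0],"claw":-0.4}
  ]
}}

```text
time: 34.55
ee_pos: [0.5088, -0.3231, 0.0567]
tcp_rot: [-180.0, 0.0, -168.7]
wrist_force: [-0.4, 0.7, -1.7]
opening: 0.0348
grasp_force: 46.2
```

{"fn": "play_rows", "kwargs": {
  "increments": [
    {"slide":[0,0,5],"angular":[0,0,0],"claw":-0.4},
    {"slide":[0,0,5],"angular":[0,0,0],"claw":-0.4},
    {"slide":[0,0,5],"angular":[0,0,0],"claw":-0.4},
    {"slide":[0,0,0],"angular":[0,0,0],"claw":-0.4},
    {"slide":[0,0,0],"angular":[0,0,0],"claw":-0.4}
  ]
}}

```text
time: 35.05
ee_pos: [0.509, -0.3232, 0.0421]
tcp_rot: [-180.0, 0.0, -168.7]
wrist_force: [0.1, 0.9, -2.7]
opening: 0.0349
grasp_force: 46.3
```

{"fn": "play_rows", "kwargs": {
  "increments": [
    {"slide":[-1,0,3],"angular":[0,0,0],"claw":-0.4},
    {"slide":[0,0,3],"angular":[0,0,0],"claw":-0.4},
    {"slide":[0,0,3],"angular":[0,0,0],"claw":-0.4},
    {"slide":[0,0,0],"angular":[0,0,0],"claw":-0.4}
  ]
}}

```text
time: 35.45
ee_pos: [0.5098, -0.3228, 0.0326]
tcp_rot: [-180.0, 0.0, -168.7]
wrist_force: [0.3, 0.7, -3.6]
opening: 0.0345
grasp_force: 46.3
```

{"fn": "play_rows", "kwargs": {
  "increments": [
    {"slide":[0,0,1],"angular":[0,0,0],"claw":-0.4},
    {"slide":[0,0,1],"angular":[0,0,0],"claw":-0.4},
    {"slide":[0,0,0],"angular":[0,0,0],"claw":-0.4}
  ]
}}

```text
time: 35.75
ee_pos: [0.51, -0.323, 0.0312]
tcp_rot: [-179.9, 0.0, -168.7]
wrist_force: [-0.1, -0.1, -3.0]
opening: 0.0344
grasp_force: 46.3
```

{"fn": "play_rows", "kwargs": {
  "increments": [
    {"slide":[0,0,1],"angular":[0,0,0],"claw":-0.4},
    {"slide":[0,0,0],"angular":[0,0,0],"claw":-0.4},
    {"slide":[0,0,0],"angular":[0,0,0],"claw":-0.4}
  ]
}}

```text
time: 36.05
ee_pos: [0.5102, -0.3231, 0.0303]
tcp_rot: [-179.9, 0.1, -168.7]
wrist_force: [0.7, 0.3, -2.0]
opening: 0.0354
grasp_force: 46.4
```

Almost down. One more small step until contact shows.

{"fn": "play_rows", "kwargs": {
  "increments": [
    {"slide":[0,0,0.7],"angular":[0,0,0],"claw":-0.4},
    {"slide":[0,0,0],"angular":[0,0,0],"claw":-0.4},
    {"slide":[0,0,0],"angular":[0,0,0],"claw":-0.4}
  ]
}}

```text
time: 36.35
ee_pos: [0.5102, -0.3231, 0.0303]
tcp_rot: [-179.9, 0.1, -168.7]
wrist_force: [-3.1, 1.8, 5.8]
opening: 0.0347
grasp_force: 47.2
```

Contact with the floor. Release and rise.

{"fn": "play_rows", "kwargs": {
  "increments": [
    {"slide":[0,0,0],"angular":[0,0,0],"claw":0.1},
    {"slide":[0,0,0],"angular":[0,0,0],"claw":0.5},
    {"slide":[0,0,0],"angular":[0,0,0],"claw":0.6},
    {"slide":[0,0,0],"angular":[0,0,0],"claw":0.6},
    {"slide":[0,0,-10],"angular":[0,0,0],"claw":0.7},
    {"slide":[0,0,-30],"angular":[0,0,0],"claw":0.7},
    {"slide":[0,0,-40],"angular":[0,0,0],"claw":0.7},
    {"slide":[0,0,-40],"angular":[0,0,0],"claw":0.7}
  ]
}}

```text
time: 37.15
ee_pos: [0.5096, -0.3227, 0.1514]
tcp_rot: [-180.0, 0.0, -168.7]
wrist_force: [0.4, -0.0, 1.4]
opening: 0.0724
grasp_force: 0.0
```

{"fn": "play_rows", "kwargs": {
  "increments": [
    {"slide":[-40,0,-20],"angular":[0,0,0],"claw":0.7},
    {"slide":[-40,0,-20],"angular":[0,0,0],"claw":0.7},
    {"slide":[0,0,0],"angular":[0,0,0],"claw":0.7},
    {"slide":[0,0,0],"angular":[0,0,0],"claw":0.7},
    {"slide":[0,0,0],"angular":[0,0,0],"claw":0.7}
  ]
}}

```text
time: 37.65
ee_pos: [0.5875, -0.3072, 0.1892]
tcp_rot: [-180.0, -0.0, -168.7]
wrist_force: [-0.4, -1.4, 0.0]
opening: 0.0727
grasp_force: 0.0
```

Run:
```python
from h import *
w,ci=snap('wrist','w6'); s,cs=snap('side','s6')
hsv=cv2.cvtColor(s,cv2.COLOR_BGR2HSV)
out=np.zeros((600,800,3),np.uint8); out[:420,:560]=0
out[:300,:400]=cv2.resize(w,(400,300)); out[:300,400:]=cv2.resize(s[100:355,170:510],(400,300))
out[300:600,:400]=cv2.resize(s[145:220,220:320],(400,300),interpolation=2)
out[300:600,400:]=cv2.resize(w[0:240,120:440],(400,300))
cv2.imwrite('pics/c6.png',out)
```

```text
(no output)
```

View pics/c6.png

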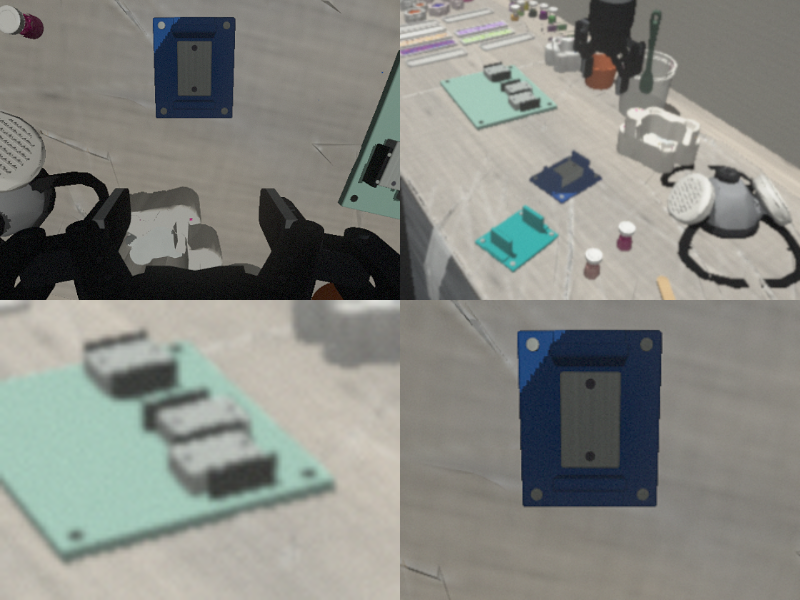

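The last picture shows the blank lying flat between the cheeks of the blue cradle at (590,418). Both vials are upright, and the three other blanks sit between their rails.

```bash
python3 -c "
from workcell import bot
print(bot.job_done())"
```

```text
the job is handed in; nothing more can be done
None
```

I handed the job in without seeing a verdict: the blank I judged rough, from lane 3, lies flat and released in the blue cradle, the other three lie between their rails and both vials stand; lane 3's drag ratio was about 0.3, not the stated 0.8, but at least twice any other (0.15 or less).

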